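# Load the lamp stems into the rack and set its lock slide

## Robot

A 7-joint arm with a two-finger parallel gripper is mounted at the origin on the work surface. World frame = base frame: x ahead of the robot, y to its left, z up, the work surface at z = 0. Lengths are in mm, angles in rad, forces in N, time in s.
With the tool pointing down it reaches from about 400 to 850 mm from the base axis. Payload 10.4 kg.
Tool frame: the origin (TCP) lies at the very end of the fingers, on their centre line; the grasp point (between the pads) lies 19 mm behind it; z points along the fingers, y is the line along which they close (so a half turn about z gives the same grasp; the last joint's range is limited). The gripper opens to 87 mm and grips with 3 to 60 N. Pads are 19 mm wide; open, the fingers measure 117 mm over their backs; the gripper's body (75 mm by 190 mm) begins 51 mm behind the grasp point.
Start: joints at [1.271, 0.332, -0.065, 1.46, 0.022, 1.35, -0.088], TCP at [170.822, -601.228, 198.876] pointing down, gripper open.
Joint ranges: [-2.6, 2.6], [-0.5, 2.12], [-1.47, 1.34], [0.16, 2.42], [-1.27, 4.41], [0.06, 2.06], [-2.6, 2.6]. Speed limits (rad/s): [2.22, 2.22, 2.79, 2.79, 3.14, 3.14, 3.14].

## Interface

Orientations are given as a 3x3 rotation matrix whose columns are the frame's x, y, z axes.
In Python, from station import arm gives the robot as it stands.
- The arm moves only by the tool pendant, called after ">>>" as name(argument=value, ...), one argument or row to a line, values as JSON. Schema: {"type":"object","properties":{"plan":{"type":"array","items":{"type":"number"},"minItems":7,"maxItems":84},"only":{"type":"string"},"quiet":{"type":"boolean"},"lines":{"type":"string"}},"required":["plan"],"additionalProperties":false}. plan is one flat list of numbers that holds 1 to 12 rows one after another, with no inner brackets; each row has 7 numbers: dx, dy, dz in mm, then a rotation vector rx, ry, rz in rad, then the finger opening in mm; each row shifts and turns the commanded pose from where the row before left it, along the tool's axes as they then stand; what a row does not reach is not made up. A row lasts 1/10 s, in which the tool goes at most 50 mm and 0.15 rad, less where a joint would pass 70% of its speed; a pose out of reach is approached as far as the arm can. The fingers move at their own pace and stop on an object; the grip force is fixed at half the most. Time passes only in rows, so rows that do not move let the fingers close. The tool returns the time, the measured TCP pose, the force, the opening and the grip force at its end. only (a regular expression) keeps the lines of the reply that match it, lines (a string "A,B") keeps lines A to B, and quiet returns only ok. Input that does not fit is refused with a message, and nothing moves.
- arm.state(): the state, without advancing time (a new reading comes with each control period).
- arm.grab_frame(name): name is "scene" or "top" or "wrist"; returns the picture (400x640x3 uint8, red, green, blue); there is no depth.
- arm.get_calibration(name): a dict with "mtx" (3x3 intrinsics, pixels), "k1" (the pictures are not rectified: a ray, as slopes to the right and down, at radius r is drawn at 1 + k1 r^2 times it, then the intrinsics apply), "rvec" (rotation vector, rad) and "tvec" (3), from world to camera coordinates, as OpenCV has them. Camera axes: x right, y down, z forward; pixel columns grow to the right and rows downward; lengths in mm; the calibration is good to about 2 mm. A picture is of the moment at which its call begins: read the wrist's pose just before it. get_calibration takes no time and is no camera call; for the wrist camera it gives the pose at the moment of the call.
- arm.job_done(): hands the job in; it is judged then, once.
The state is a dict: "time": time; "joint_positions": joint angles; "joint_vel": joint speeds; "effort": joint torques, N m; "ee_pos": TCP position; "tcp_rot": TCP orientation; "wrist_force": force on the tool from outside, world axes, zero at the start; "moment": the same for the moment, N m; "opening": finger opening in mm; "grip_force": force on a finger pad.
Only numpy, scipy, OpenCV 4.12 (cv2) and the standard library are available. Lean on these libraries where they do the work, as an engineer would, in place of code of your own. Each camera call takes 0.05 s, during which the arm holds its last target. There are 200 camera calls.

## Task

Pull every brass lamp stem out of the copper holder and slide each one, foot down, fully home into a tube of its own in the rack (any tube), lowering it in rather than dropping it. When all of them are in, nudge the rack's stiff blue lock slide along until its pointer stands within the width of the red clip, never letting it run past the clip. Leave the tape, the glue bottle and the glass shade where they are.

Things in the scene. Friction and masses are not known exactly. Their poses are not given: they have to be found in the camera images.
- rack: the loading rack, fixed to the bench: a wooden base board 170 x 340 x 12 mm carrying a row of five steel tubes along its y axis and, 80 mm from the row on its +x side, a raised rail (top 117 mm above the bench) for the lock slide. Origin: centre of the board's underside. Place and yaw differ each time; it may be left or right of the robot
- tube0 (a point): tube 0 of the rack (0 to 4 go along the rack's +y, 60 mm apart): this point is on the axis, at the tube's inner floor, 17 mm above the bench. Inner diameter 15 mm, flared to 26 mm over the top 14 mm; rim 83 mm above this point, outside 32 mm wide at the rim
- tube1 (a point): tube 1 of the rack (0 to 4 go along the rack's +y, 60 mm apart): this point is on the axis, at the tube's inner floor, 17 mm above the bench. Inner diameter 15 mm, flared to 26 mm over the top 14 mm; rim 83 mm above this point, outside 32 mm wide at the rim
- tube2 (a point): tube 2 of the rack (0 to 4 go along the rack's +y, 60 mm apart): this point is on the axis, at the tube's inner floor, 17 mm above the bench. Inner diameter 15 mm, flared to 26 mm over the top 14 mm; rim 83 mm above this point, outside 32 mm wide at the rim
- tube3 (a point): tube 3 of the rack (0 to 4 go along the rack's +y, 60 mm apart): this point is on the axis, at the tube's inner floor, 17 mm above the bench. Inner diameter 15 mm, flared to 26 mm over the top 14 mm; rim 83 mm above this point, outside 32 mm wide at the rim
- tube4 (a point): tube 4 of the rack (0 to 4 go along the rack's +y, 60 mm apart): this point is on the axis, at the tube's inner floor, 17 mm above the bench. Inner diameter 15 mm, flared to 26 mm over the top 14 mm; rim 83 mm above this point, outside 32 mm wide at the rim
- lock (a joint): position of the lock slide along its rail in m: 0 to 0.24, growing along the rack's +y. Stiff: it takes about 5 N to move and stays where it is left. The carriage starts near the -y end of the rail
- lock_tab (a point): centre of the top face of the blue lock slide's upright tab, 160 mm above the bench. The tab is 30 mm wide (rack x), 12 mm thick (rack y) and 34 mm tall, on a carriage block 26 mm long (rack y), whose top is 126 mm above the bench. A white pointer in line with the middle of the tab points to the rack's +x. Axes as the rack's
- clip: the red marker clip, 8 mm wide (its y), on the black ledge beside the rail; the middle of its width is the mark for the lock slide's pointer. Origin: middle of its width, on the ledge, 109 mm above the bench. Axes parallel to the rack's. Its place varies, always on the slide's +y side; it does not obstruct the slide
- holder: the stem holder, loose on the bench, 1.6 kg: a dark steel foot 130 x 180 x 15 mm with five square copper cups (17 mm inside, 23 mm outside, rim 100 mm and inner floor 18 mm above the bench). Cup axes in its frame (x, y), mm: (-30,-60), (-30,0), (-30,60), (35,-30), (35,30). Origin: centre of the foot's underside
- stemA: lamp stem with an amber finial, standing in a cup of the holder (leaning by up to about 0.06 rad): a brass rod 12 mm in diameter, 160 mm long overall, its top 40 mm being a round finial 22 mm in diameter (straight-sided from 125 to 153 mm above the foot); the foot is chamfered; 80 g. Origin: centre of the foot; z runs along the rod to the finial. None if this stem is not there this time
- stemB: lamp stem with a red finial, standing in a cup of the holder (leaning by up to about 0.06 rad): a brass rod 12 mm in diameter, 160 mm long overall, its top 40 mm being a round finial 22 mm in diameter (straight-sided from 125 to 153 mm above the foot); the foot is chamfered; 80 g. Origin: centre of the foot; z runs along the rod to the finial. None if this stem is not there this time
- stemC: lamp stem with a blue finial, standing in a cup of the holder (leaning by up to about 0.06 rad): a brass rod 12 mm in diameter, 160 mm long overall, its top 40 mm being a round finial 22 mm in diameter (straight-sided from 125 to 153 mm above the foot); the foot is chamfered; 80 g. Origin: centre of the foot; z runs along the rod to the finial. None if this stem is not there this time
- stemD: lamp stem with a green finial, standing in a cup of the holder (leaning by up to about 0.06 rad): a brass rod 12 mm in diameter, 160 mm long overall, its top 40 mm being a round finial 22 mm in diameter (straight-sided from 125 to 153 mm above the foot); the foot is chamfered; 80 g. Origin: centre of the foot; z runs along the rod to the finial. None if this stem is not there this time
- stemE: lamp stem with an orange finial, standing in a cup of the holder (leaning by up to about 0.06 rad): a brass rod 12 mm in diameter, 160 mm long overall, its top 40 mm being a round finial 22 mm in diameter (straight-sided from 125 to 153 mm above the foot); the foot is chamfered; 80 g. Origin: centre of the foot; z runs along the rod to the finial. None if this stem is not there this time
- tape: bystander: yellow roll of tape lying flat, 72 mm across, 22 mm high; origin under its centre
- glue: bystander: white glue bottle with red cap, 48 mm across, 110 mm tall; origin under its centre
- shade: bystander: small mosaic glass shade, 84 mm across, 93 mm tall; origin under its centre

How it is judged:
By the outcome, as a careful person would: the job done as asked, in the order asked, and still so for the second after the job is handed in, with the robot touching nothing.
Of stemA, stemB, stemC, stemD, stemE only 3 to 5 are there at a start; the rules pass over those that are not, and their reading is None.
At some moment in a run one of holder may be knocked a few centimetres aside while the robot is not near it.
It also fails if it takes over 210 s, if anything falls off the work surface, if the arm or the gripper's body presses on something with over 40 N, if the wrist force passes 120 N, or if a joint passes its speed limit or range.

## Working session

There is one attempt and no reset: what is moved stays moved. The work goes in short steps, Python scripts to look and compute and a tool call to move; the robot and the scene stay as the last step left them, time stands still between calls to the robot, and variables do not carry over. Pictures are saved under pics/ and viewed, at most 14 in all, crops included, and the job is handed in when it is done.

```bash
ls; mkdir -p pics; python3 - <<'E'
from station import arm
import cv2,numpy as np
s=arm.state();print(s['time'],s['ee_pos'],s['tcp_rot'])
for n in("scene","top"):
    im=arm.grab_frame(n);cv2.imwrite(f"pics/{n}0.png",im[:,:,::-1])
    c=arm.get_calibration(n);R=cv2.Rodrigues(np.array(c['rvec'],float))[0];print(n,c['mtx'],c['k1'],-R.T@np.array(c['tvec']).ravel(),R)
E
```

```text
pics
station.py
0.0 [ 170.64761385 -600.81572453  198.04320217] [[ 9.61933261e-01  2.73284043e-01 -4.82394795e-04]
 [ 2.73284451e-01 -9.61932331e-01  1.34164625e-03]
 [-9.73806380e-05 -1.42240515e-03 -9.99998984e-01]]
scene [[413.8823866    0.         317.91038471]
 [  0.         413.8823866  205.36665834]
 [  0.           0.           1.        ]] -0.07694526388628349 [ 992.81093679 -557.47239176  759.70941569] [[ 0.81469011  0.57988583 -0.00352673]
 [ 0.39954083 -0.56570784 -0.72134719]
 [-0.42029412  0.58626535 -0.69256465]]
top [[472.3135942   0.        314.1401281]
 [  0.        472.3135942 192.7907316]
 [  0.          0.          1.       ]] -0.04494100468361746 [ 417.57028028  -33.9118841  1442.27367236] [[-4.62363478e-03 -9.99989243e-01 -3.67544612e-04]
 [-9.88476825e-01  4.62601567e-03 -1.51301572e-01]
 [ 1.51301645e-01 -3.36253881e-04 -9.88487582e-01]]
```

View pics/scene0.png

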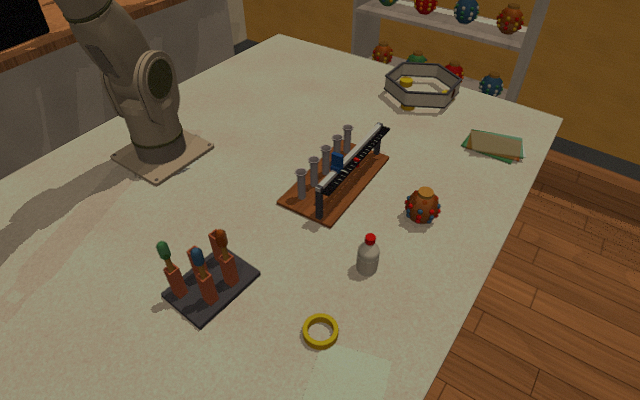

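View pics/top0.png

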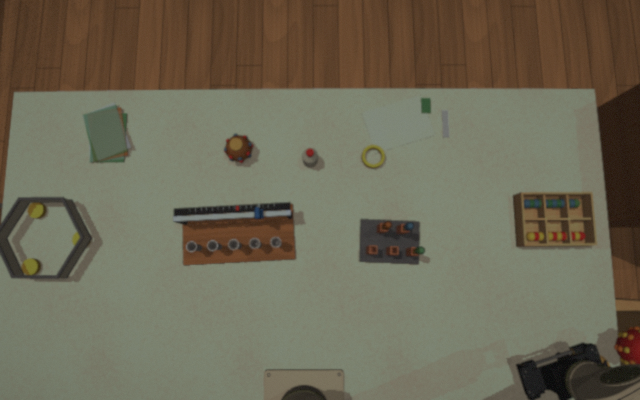

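The scene view shows the holder at about (210,285), with green, blue and orange/amber finials. The rack is at (335,185), the blue tab at (337,158) and the red clip at (357,158). In the top view the tubes run from (191,246) to (275,242), the tab is at (257,211), the clip at (238,208) and the finials at about (382,227), (406,228) and (420,251).

```bash
cat > h.py <<'E'
import numpy as np,cv2
from station import arm
def cal(n):
    c=arm.get_calibration(n);R=cv2.Rodrigues(np.array(c['rvec'],float))[0]
    return dict(K=np.array(c['mtx'],float),k=c['k1'],R=R,C=-R.T@np.array(c['tvec'],float).ravel(),rv=c['rvec'],tv=c['tvec'])
def ray(c,p):
    D=np.array([c['k'],0,0,0.])
    q=cv2.undistortPoints(np.array([[p]],float),c['K'],D)[0,0]
    d=c['R'].T@np.array([*q,1]);return c['C'],d/np.linalg.norm(d)
def plane(c,p,z):
    C,d=ray(c,p);return C+d*(z-C[2])/d[2]
def tri(rays):
    A=np.zeros((3,3));b=np.zeros(3)
    for C,d in rays:
        P=np.eye(3)-np.outer(d,d);A+=P;b+=P@C
    X=np.linalg.solve(A,b);return X,max(np.linalg.norm((np.eye(3)-np.outer(d,d))@(X-C)) for C,d in rays)
def proj(c,X):
    return cv2.projectPoints(np.array([X],float),np.array(c['rv'],float),np.array(c['tv'],float),c['K'],np.array([c['k'],0,0,0.]))[0].ravel()
def delta(target,R=None):
    s=arm.state();v=np.array(target)-s['ee_pos'];return s['tcp_rot'].T@v
E
python3 - <<'E'
from h import *
c=cal('top')
for n,p,z in[('t4',(191,246),100),('t0',(275,242),100),('tab',(257,211),160),('clip',(238,208),115),('or',(382,227),178),('bl',(406,228),178),('gr',(420,251),178),('cupL',(373,250),100),('cupM',(394,251),100),('glue',(310,152),110),('tape',(373,156),20),('shade',(237,147),90)]:
    print(n,plane(c,p,z).round())
w=cal('wrist');s=arm.state();R=s['tcp_rot'];print('cam in tool',R.T@(w['C']-s['ee_pos']),(w['R']@R).T.round(3),w['K'])
ims=cv2.imread('pics/scene0.png')[215:335,140:280];imt=cv2.imread('pics/top0.png')[205:275,345:440]
a=cv2.resize(ims,None,fx=4,fy=4,interpolation=3);b=cv2.resize(imt,None,fx=4,fy=4,interpolation=3)
cv2.imwrite('pics/c1.png',a)
print(arm.state()['joint_positions'])
E
```

```text
t4 [472. 316. 100.]
t0 [483.  77. 100.]
tab [564. 122. 160.]
clip [578. 182. 115.]
or [ 517. -216.  178.]
bl [ 514. -280.  178.]
gr [ 453. -316.  178.]
cupL [ 459. -200.  100.]
cupM [ 455. -259.  100.]
glue [741. -23. 110.]
tape [ 749. -217.   20.]
shade [762. 192.  90.]
cam in tool [  80.78991502    0.65831998 -184.76194729] [[ 0.    -0.957 -0.29 ]
 [ 1.     0.    -0.   ]
 [ 0.    -0.29   0.957]] [[335.36259997   0.         322.22630846]
 [  0.         335.36259997 199.58911681]
 [  0.           0.           1.        ]]
[ 1.27138209  0.3328238  -0.06469287  1.46087024  0.02161887  1.34988905
 -0.08849229]
```

View pics/c1.png

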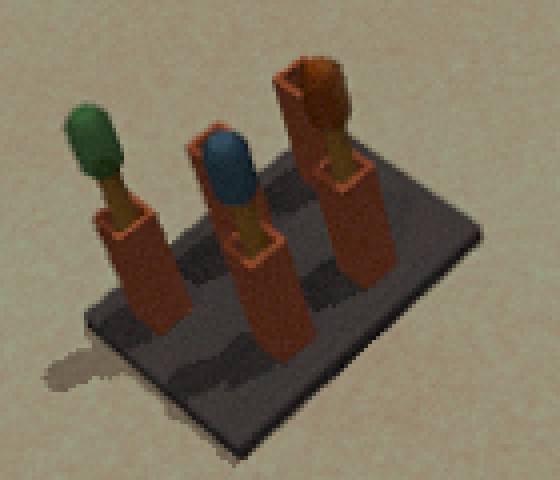

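The crop shows three stems: green, blue and orange, in the three cups with finials. Two cups are empty. I'll move the wrist camera over the holder.

>>> pendant(
  plan=[34, -19, -14, 0, 0, 0, 60, 34, -19, -14, 0, 0, 0, 60, 34, -19, -14, 0, 0, 0, 60, 34, -19, -14, 0, 0, 0, 60, 34, -19, -14, 0, 0, 0, 60, 34, -19, -14, 0, 0, 0, 60, 34, -19, -14, 0, 0, 0, 60, 34, -19, -14, 0, 0, 0, 60, 34, -19, -14, 0, 0, 0, 60, 34, -19, -14, 0, 0, 0, 60, 34, -19, -6, 0, 0, 0, 60, 34, -19, 0, 0, 0, 0, 60],
)

```text
time: 1.3
ee_pos: [502.1, -269.3, 345.8]
tcp_rot: [[0.962, 0.273, 0.001], [0.273, -0.962, -0.001], [0.001, 0.001, -1.0]]
wrist_force: [0.9, -0.5, -0.7]
opening: 60.1
grip_force: 0.0
```

>>> pendant(
  plan=[0, 0, 0, 0, 0, 0.1, 40, 0, 0, 0, 0, 0, 0.1, 40, 0, 0, 0, 0, 0, 0.13, 40, 0, 0, 0, 0, 0, 0, 40, 0, 0, 0, 0, 0, 0, 40],
)

```text
time: 1.8
ee_pos: [500.9, -270.4, 344.6]
tcp_rot: [[0.999, -0.049, -0.0], [-0.049, -0.999, 0.0], [-0.0, -0.0, -1.0]]
wrist_force: [0.2, 0.2, -0.6]
opening: 40.7
grip_force: 0.0
```

```bash
python3 - <<'E'
from h import *
s=arm.state();print(s['time'],s['ee_pos'],s['tcp_rot'].round(3),s['wrist_force'])
c=cal('wrist');im=arm.grab_frame('wrist');cv2.imwrite('pics/w1.png',im[:,:,::-1]);import pickle;pickle.dump((c,im),open('w1.pkl','wb'))
E
```

```text
1.8 [ 500.89596093 -270.35437201  344.63170944] [[ 0.999 -0.049 -0.   ]
 [-0.049 -0.999  0.   ]
 [-0.    -0.    -1.   ]] [ 0.23724735  0.16855196 -0.62118408]
```

View pics/w1.png

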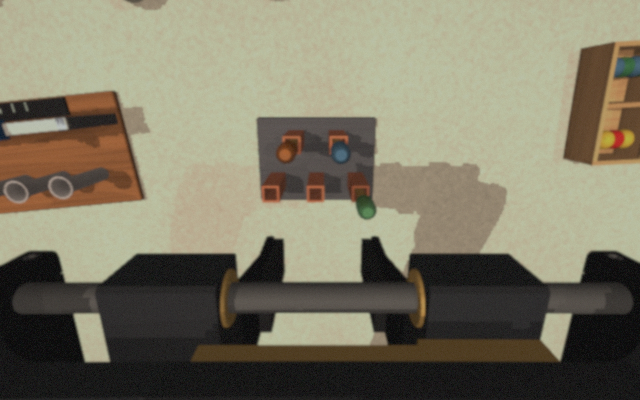

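The wrist view shows the orange finial at (288,150), blue at (341,152) and green at (366,207). The cup rims are at about (271,193), (316,193), (360,193), (291,140) and (339,140). Next I'll segment and triangulate.

```bash
cat >> h.py <<'E'
def blob(im,lo,hi,near,rad):
    hsv=cv2.cvtColor(im,cv2.COLOR_RGB2HSV);m=cv2.inRange(hsv,np.array(lo),np.array(hi))
    mm=np.zeros_like(m);cv2.circle(mm,tuple(int(round(v)) for v in near),int(rad),255,-1);m&=mm
    n,l,st,ce=cv2.connectedComponentsWithStats(m)
    if n<2:return None
    i=1+np.argmax(st[1:,4]);return ce[i],st[i,4]
COL=dict(green=((50,80,20),(85,255,255)),blue=((95,90,20),(120,255,255)))
E
python3 - <<'E'
from h import *
import pickle
cw,iw=pickle.load(open('w1.pkl','rb'))
it=cv2.imread('pics/top0.png')[:,:,::-1].copy();is_=cv2.imread('pics/scene0.png')[:,:,::-1].copy()
V=dict(wrist=(cw,iw,1),top=(cal('top'),it,1),scene=(cal('scene'),is_,1))
g=dict(green=dict(wrist=(366,207),top=(420,251),scene=(163,251)),blue=dict(wrist=(341,152),top=(408,228),scene=(197,257)),orange=dict(wrist=(288,150),top=(382,227),scene=(222,238)))
for n in V:
  hsv=cv2.cvtColor(V[n][1],cv2.COLOR_RGB2HSV)
  x,y=g['orange'][n];print(n,hsv[y-3:y+4,x].tolist(), 'cup',hsv[193,262:282,].tolist() if n=='wrist' else '')
for col in COL:
  rs=[]
  for n,(c,im,_) in V.items():
    b=blob(im,*COL[col],g[col][n],14);print(col,n,b);rs.append(ray(c,b[0]))
  print(tri(rs),tri(rs[:2]),tri([rs[0],rs[2]]))
E
```

```text
wrist [[12, 179, 97], [12, 175, 105], [12, 187, 116], [11, 175, 134], [12, 173, 150], [12, 174, 158], [12, 176, 159]] cup [[9, 138, 152], [9, 145, 156], [8, 155, 125], [9, 149, 89], [10, 159, 74], [8, 134, 76], [9, 149, 77], [8, 152, 79], [9, 149, 82], [8, 141, 85], [8, 149, 84], [6, 147, 83], [10, 168, 85], [8, 152, 97], [9, 155, 125], [9, 154, 154], [9, 159, 152], [8, 160, 126], [8, 150, 90], [11, 144, 71]]
top [[10, 137, 78], [10, 143, 68], [12, 146, 63], [13, 156, 62], [12, 139, 66], [10, 139, 79], [9, 140, 93]] cup 
scene [[12, 210, 79], [9, 201, 71], [12, 243, 64], [12, 239, 63], [12, 247, 62], [13, 243, 63], [12, 242, 60]] cup 
green wrist (array([365.80555556, 208.61111111]), np.int32(216))
green top (array([419.62962963, 249.96296296]), np.int32(27))
green scene (array([162.98101266, 249.5       ]), np.int32(158))
(array([ 456.20608223, -318.98470484,  158.55301884]), np.float64(0.5668848738727924)) (array([ 456.11926522, -319.06459796,  159.31339698]), np.float64(0.0406898733917474)) (array([ 456.15053773, -318.86786235,  158.39368196]), np.float64(0.4733077465359748))
blue wrist (array([340.78301887, 154.12264151]), np.int32(106))
blue top (array([409.03703704, 225.66666667]), np.int32(27))
blue scene (array([197.08284024, 256.5739645 ]), np.int32(169))
(array([ 521.92268645, -292.17572957,  157.88086131]), np.float64(1.059965418033265)) (array([ 521.75692244, -291.87168628,  162.87942414]), np.float64(0.157672113523658)) (array([ 521.1378796 , -291.65796066,  156.40049533]), np.float64(0.8323867223951992))
```

```bash
python3 - <<'E'
from h import *
import pickle
cw,iw=pickle.load(open('w1.pkl','rb'))
hsv=cv2.cvtColor(iw,cv2.COLOR_RGB2HSV)
for p in[(271,193),(316,193),(360,192),(291,139),(339,139)]:
    print('cup',p,plane(cw,p,100).round(1))
for z in(158,):print('green',plane(cw,(365.8,208.6),z),'or',plane(cw,(288,151),z))
a=cv2.resize(iw[105:225,245:390],None,fx=5,fy=5,interpolation=2);cv2.imwrite('pics/w1c.png',a[:,:,::-1])
E
```

```text
cup (271, 193) [ 464.1 -200.5  100. ]
cup (316, 193) [ 461.1 -260.3  100. ]
cup (360, 192) [ 459.6 -318.8  100. ]
cup (291, 139) [ 533.7 -232.6  100. ]
cup (339, 139) [ 530.7 -293.3  100. ]
green [ 455.67362155 -319.25501699  158.        ] or [ 527.22099275 -233.92857664  158.        ]
```

View pics/w1c.png

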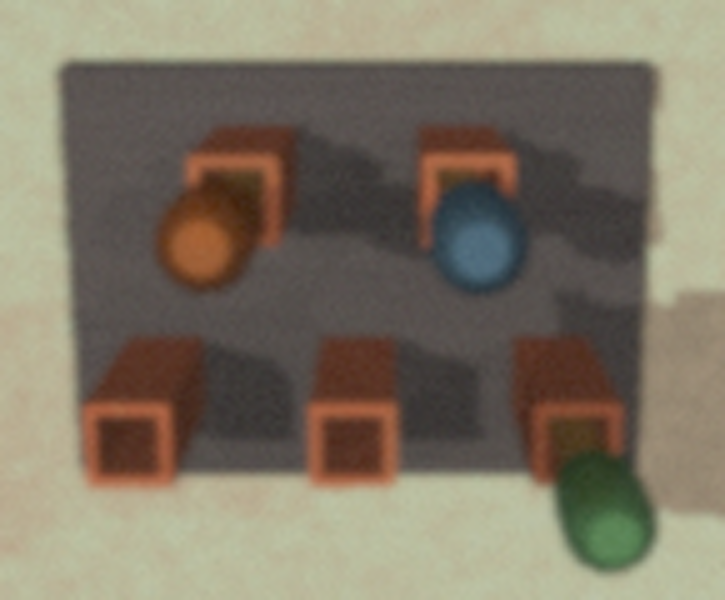

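>>> pendant(
  plan=[-21, 25, 20, 0, 0, 0, 44, -21.5, 25.5, 20, 0, 0, 0, 44, 0, 0, 40, 0, 0, 0, 44, 0, 0, 40, 0, 0, 0, 44, 0, 0, 40, 0, 0, 0, 44, 0, 0, 26, 0, 0, 0, 44, 0, 0, 20, 0, 0, 0, 44, 0, 0, 0, 0, 0, 0, 44, 0, 0, 0, 0, 0, 0, 44],
)

```text
time: 2.75
ee_pos: [456.0, -318.7, 139.5]
tcp_rot: [[0.999, -0.052, 0.0], [-0.052, -0.999, -0.0], [0.0, 0.0, -1.0]]
wrist_force: [0.2, 1.2, -0.1]
opening: 43.9
grip_force: 0.0
```

```bash
python3 - <<'E'
from h import *
import pickle
cw,iw=pickle.load(open('w1.pkl','rb'))
for p in[(270.8,193.6),(315.6,193.6),(360.4,193.6),(292.2,144),(338.4,144)]:
    print('cup',p,plane(cw,p,100).round(1))
for n,p in(('o',(285.4,155)),('b',(340.6,155)),('g',(367.4,213))):print(n,plane(cw,p,176))
E
```

```text
cup (270.8, 193.6) [ 463.2 -200.2  100. ]
cup (315.6, 193.6) [ 460.3 -259.7  100. ]
cup (360.4, 193.6) [ 457.4 -319.3  100. ]
cup (292.2, 144) [ 527.3 -233.6  100. ]
cup (338.4, 144) [ 524.4 -292.4  100. ]
o [ 525.77778056 -232.82569096  176.        ]
b [ 522.9019776  -291.16389757  176.        ]
g [ 456.53060045 -318.81855904  176.        ]
```

>>> pendant(
  plan=[0, 0, 0, 0, 0, 0, 15, 0, 0, 0, 0, 0, 0, 15, 0, 0, 0, 0, 0, 0, 15, 0, 0, 0, 0, 0, 0, 15, 0, 0, 0, 0, 0, 0, 15],
)

```text
time: 3.25
ee_pos: [456.2, -318.7, 139.4]
tcp_rot: [[0.999, -0.053, 0.001], [-0.053, -0.999, -0.001], [0.001, 0.001, -1.0]]
wrist_force: [-0.5, -0.4, 3.3]
opening: 20.2
grip_force: 30.0
```

>>> pendant(
  plan=[0, 0, -10, 0, 0, 0, 15, 0, 0, -20, 0, 0, 0, 15, 0, 0, -20, 0, 0, 0, 15, 0, 0, -20, 0, 0, 0, 15, 0, 0, -20, 0, 0, 0, 15, 0, 0, -20, 0, 0, 0, 15, 0, 0, -20, 0, 0, 0, 15, 0, 0, -20, 0, 0, 0, 15, 0, 0, -10, 0, 0, 0, 15, 0, 0, 0, 0, 0, 0, 15, 0, 0, 0, 0, 0, 0, 15],
)

```text
time: 4.35
ee_pos: [455.6, -318.4, 298.1]
tcp_rot: [[0.999, -0.053, -0.001], [-0.053, -0.999, 0.0], [-0.001, -0.0, -1.0]]
wrist_force: [-1.3, 0.1, -1.3]
opening: 20.2
grip_force: 30.0
```

```bash
python3 - <<'E'
from h import *
s=arm.state();print(s['ee_pos'],s['wrist_force'])
im=arm.grab_frame('wrist');c=cal('wrist')
import pickle;pickle.dump((c,im,arm.grab_frame('scene'),s),open('g1.pkl','wb'))
cv2.imwrite('pics/g1.png',np.hstack([cv2.resize(im[170:300,250:390],None,fx=3,fy=3,interpolation=2)])[:,:,::-1])
for d in(0,60,140):print(d,proj(c,s['ee_pos']+s['tcp_rot']@np.array([0,0,-19+d])))
E
```

```text
[ 455.62169996 -318.44615205  298.1223913 ] [-1.29453416  0.10089866 -1.28545563]
0 [321.71316516 253.75137617]
60 [321.89854763 216.26567032]
140 [322.0407619  187.50167718]
```

View pics/g1.png

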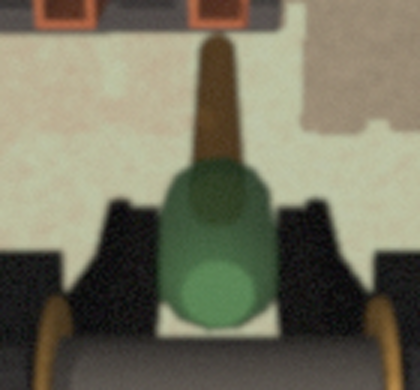

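The crop shows the green stem hanging straight, with the foot tip at about (322,182) full-frame. That is where a vertical stem should be. Next is the rack view.

>>> pendant(
  plan=[-2, -15, 0, 0, 0, 0, 15, -3, -35, 0, 0, 0, 0, 15, -4, -46, 0, 0, 0, 0, 15, -4, -46, 0, 0, 0, 0, 15, -4, -46, 0, 0, 0, 0, 15, -4, -46, 0, 0, 0, 0, 15, -4, -46, 0, 0, 0, 0, 15, -4, -46, 0, 0, 0, 0, 15, -4, -46, 0, 0, 0, 0, 15, -4, -46, 0, 0, 0, 0, 15, -3, -46, 0, 0, 0, 0, 15, -2, -46, 0, 0, 0, 0, 15],
)

```text
time: 5.65
ee_pos: [439.5, 195.4, 298.6]
tcp_rot: [[0.999, -0.053, 0.0], [-0.053, -0.999, -0.001], [0.001, 0.001, -1.0]]
wrist_force: [1.9, 1.1, -0.0]
opening: 20.3
grip_force: 30.0
```

>>> pendant(
  plan=[0, 0, 0, 0, 0, -0.05, 15, 0, 0, 0, 0, 0, -0.05, 15, 0, 0, 0, 0, 0, 0, 15, 0, 0, 0, 0, 0, 0, 15],
)

```text
time: 6.05
ee_pos: [440.4, 193.1, 298.5]
tcp_rot: [[0.999, 0.046, -0.0], [0.046, -0.999, -0.001], [-0.0, 0.001, -1.0]]
wrist_force: [-0.6, 0.1, -0.9]
opening: 20.3
grip_force: 30.0
```

```bash
python3 - <<'E'
from h import *
s=arm.state();c=cal('wrist');im=arm.grab_frame('wrist')
import pickle;pickle.dump((c,im,s),open('r1.pkl','wb'))
cv2.imwrite('pics/r1.png',im[:,:,::-1])
for n,p in(('t4',(472,316,100)),('t0',(483,77,100)),('clip',(578,182,115)),('tab',(564,122,160))):print(n,proj(c,p))
E
```

```text
t4 [214.42166067 138.16662449]
t0 [426.14101084 138.07542289]
clip [339.10719167  39.07868776]
tab [408.19864309  51.25785881]
```

View pics/r1.png

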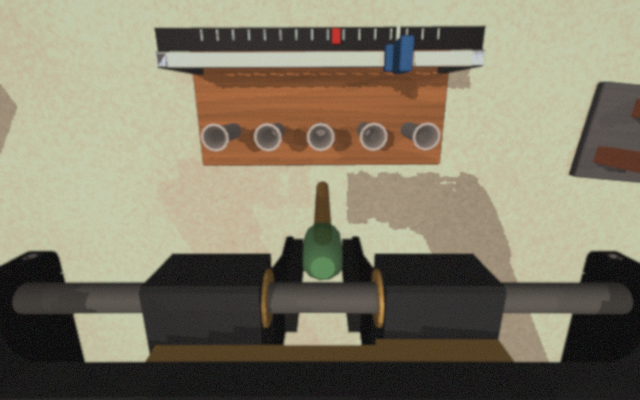

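The wrist view shows the rims at about (215,137), (267,137), (320,137), (373,137) and (426,136). The red clip is at (336,36) and the blue tab at (399,55), with the pointer at (398,34). I'll refine the rims with circle fits.

```bash
python3 - <<'E'
from h import *
import pickle
c,im,s=pickle.load(open('r1.pkl','rb'))
g=cv2.resize(cv2.GaussianBlur(cv2.cvtColor(im,cv2.COLOR_RGB2GRAY),(3,3),0),None,fx=4,fy=4,interpolation=2)
P=[];ct=cal('top');it=arm.grab_frame('top');hs=[]
for x,y in((426,136),(373,137),(320,137),(267,137),(215,137)):
    x0,y0=(x-26)*4,(y-22)*4
    r=g[y0:y0+176,x0:x0+208]
    h=cv2.HoughCircles(r,cv2.HOUGH_GRADIENT,1,300,param1=120,param2=10,minRadius=46,maxRadius=66)
    u,v,R=h[0,0];p=((u+x0+.5)/4-.5,(v+y0+.5)/4-.5);X=plane(c,p,100);P.append(X);print(p,R/4,X.round(1))
P=np.array(P);i=np.arange(5)
fx=np.polyfit(i,P[:,0],1);fy=np.polyfit(i,P[:,1],1);print(fx,fy,np.hypot(fx[0],fy[0]),'yaw',np.arctan2(-fx[0],fy[0]))
for k in i:print(k,np.polyval(fx,k).round(1),np.polyval(fy,k).round(1))
gt=cv2.resize(cv2.cvtColor(it,cv2.COLOR_RGB2GRAY),None,fx=8,fy=8,interpolation=2)
for k in i:
    X=np.array([np.polyval(fx,k),np.polyval(fy,k),100]);q=proj(ct,X);x0,y0=int(q[0]-10)*8,int(q[1]-10)*8
    r=gt[y0:y0+160,x0:x0+160];h=cv2.HoughCircles(r,cv2.HOUGH_GRADIENT,1,300,param1=100,param2=8,minRadius=36,maxRadius=56)
    if h is None:print('none');continue
    u,v,R=h[0,0];p=((u+x0+.5)/8-.5,(v+y0+.5)/8-.5)
    d=cv2.undistortPoints
    C,dd=ray(c,proj(c,X));print(k,R/8,plane(ct,p,100).round(1),tri([ray(c,proj(c,X)),ray(ct,p)])[0].round(1))
E
```

```text
Traceback (most recent call last):
TypeError: 'NoneType' object is not subscriptable
```

```bash
cat > rim.py <<'E'
from h import *
def rims(c,im,guess,f,half):
    big=cv2.resize(im,None,fx=f,fy=f,interpolation=2);hsv=cv2.cvtColor(big,cv2.COLOR_RGB2HSV)
    out=[]
    for x,y in guess:
        x0,y0=int(x-half)*f,int(y-half)*f;n=int(2*half*f)
        h=hsv[y0:y0+n,x0:x0+n];m=((h[:,:,1]<85)&(h[:,:,2]>70)).astype(np.uint8)*255
        cs=cv2.findContours(m,cv2.RETR_EXTERNAL,cv2.CHAIN_APPROX_NONE)[0]
        k=max(cs,key=lambda k:cv2.contourArea(cv2.convexHull(k)));e=cv2.fitEllipse(cv2.convexHull(k))
        out.append((((e[0][0]+x0+.5)/f-.5,(e[0][1]+y0+.5)/f-.5),np.array(e[1])/f))
    return out
E
python3 - <<'E'
from rim import *
import pickle
c,im,s=pickle.load(open('r1.pkl','rb'))
o=rims(c,im,((426,136),(373,137),(320,137),(267,137),(215,137)),4,20)
P=np.array([plane(c,p,100) for p,_ in o])
for q,X in zip(o,P):print(np.round(q[0],1),q[1].round(1),X.round(1))
i=np.arange(5);fx=np.polyfit(i,P[:,0],1);fy=np.polyfit(i,P[:,1],1);print(fx,fy,np.hypot(fx[0],fy[0]),'yaw',np.arctan2(-fx[0],fy[0]))
ct=cal('top');it=arm.grab_frame('top')
ot=rims(ct,it,[proj(ct,X) for X in P],8,9)
for a,b in zip(o,ot):print(b[1].round(1),plane(ct,b[0],100).round(1),tri([ray(c,a[0]),ray(ct,b[0])])[0].round(1))
E
```

```text
[422.  133.6] [29.5 37.7] [487.7  82.3 100. ]
[372.  135.3] [27.7 32.2] [483.4 138.4 100. ]
[320.2 136.4] [27.8 28.5] [479.5 196.7 100. ]
[268.6 135.8] [27.9 32.6] [477.5 254.9 100. ]
[202.3 135.6] [40.  69.1] [474.2 329.5 100. ]
[ -3.28933188 487.03422458] [61.07594222 78.20135767] 61.16445390698126 yaw 0.05380444465325907Traceback (most recent call last):
  File "<stdin>", line 9, in <module>
  File "rim.py", line 9, in rims
    k=max(cs,key=lambda k:cv2.contourArea(cv2.convexHull(k)));e=cv2.fitEllipse(cv2.convexHull(k))
                                                                ~~~~~~~~~~~~~~^^^^^^^^^^^^^^^^^^^
cv2.error: OpenCV(4.12.0) /io/opencv/modules/imgproc/src/shapedescr.cpp:361: error: (-201:Incorrect size of input array) There should be at least 5 points to fit the ellipse in function 'fitEllipseNoDirect'
```

```bash
python3 - <<'E'
from h import *
import pickle
c,im,s=pickle.load(open('r1.pkl','rb'))
a=np.vstack([cv2.resize(im[115:157,195:325],None,fx=6,fy=6,interpolation=2),cv2.resize(im[115:157,320:450],None,fx=6,fy=6,interpolation=2)])
cv2.imwrite('pics/r1c.png',a[:,:,::-1])
E
```

```text
(no output)
```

View pics/r1c.png

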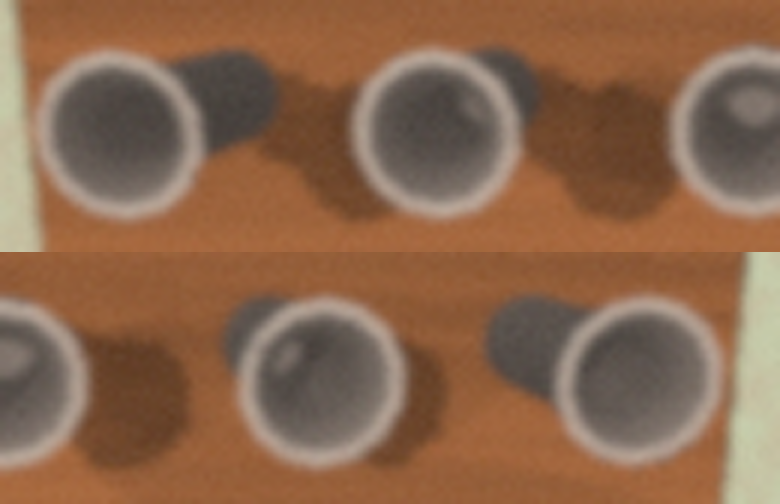

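The enlarged crops show the rims at full-frame t4 (214.8,136.9), t3 (267.4,136.6), t2 (319.9,136.4), t1 (373.3,136.3) and t0 (426.1,136.1).

```bash
python3 - <<'E'
from h import *
import pickle
c,im,s=pickle.load(open('r1.pkl','rb'))
px=[(426.1,136.1),(373.3,136.3),(319.9,136.4),(267.4,136.6),(214.8,136.9)]
ct=cal('top');is_=cv2.imread('pics/scene0.png')
pt=[(275.5,242),(254.5,243),(233.5,244),(212.5,245),(191.5,246)]
P=np.array([plane(c,p,100) for p in px]);print(P.round(1))
i=np.arange(5);fx=np.polyfit(i,P[:,0],1);fy=np.polyfit(i,P[:,1],1);print(np.hypot(fx[0],fy[0]),'yaw',np.arctan2(-fx[0],fy[0]))
for a,b in zip(px,pt):print(tri([ray(c,a),ray(ct,b)]))
for n,p,z in(('clip',(336,36),115),('ptr',(398.5,33),117),('tabtop',(400,45),160)):print(n,plane(c,p,z))
s=arm.state();t=[np.polyval(fx,2),np.polyval(fy,2)];print(t,s['ee_pos'],'d',delta([*t,s['ee_pos'][2]]))
print('green grip offset',(c['C']))
E
```

```text
[[485.2  77.3 100. ]
 [482.3 136.8 100. ]
 [479.5 197.  100. ]
 [476.5 256.2 100. ]
 [473.4 315.5 100. ]]
59.646871732985986 yaw 0.04911916276555085
(array([483.73566915,  75.86638488,  94.15780928]), np.float64(0.9649308820091852))
(array([480.90311477, 135.89926594,  92.15360059]), np.float64(0.6769041399579164))
(array([477.94390543, 197.07946935,  86.41371204]), np.float64(0.04178991975213687))
(array([475.07333533, 257.93339168,  86.04641291]), np.float64(0.50815620756751))
(array([472.45175009, 316.64124827,  93.74485214]), np.float64(0.8054821835281423))
clip [580.64716394 185.26597877 115.        ]
ptr [585.77161964 123.70149586 117.        ]
tabtop [568.72842518 129.83525423 160.        ]
[np.float64(479.3827461860417), np.float64(196.58580131691517)] [440.85289025 192.85303008 298.75923485] d [ 3.86598450e+01 -1.97478041e+00  2.52089767e-03]
green grip offset [521.33033526 196.44176261 483.22326575]
```

>>> pendant(
  plan=[19.3, -1, 0, 0, 0, 0, 15, 19.3, -1, 0, 0, 0, 0, 15, 0, 0, 20, 0, 0, 0, 15, 0, 0, 25, 0, 0, 0, 15, 0, 0, 15, 0, 0, 0, 15, 0, 0, 10, 0, 0, 0, 15, 0, 0, 8, 0, 0, 0, 15, 0, 0, 8, 0, 0, 0, 15, 0, 0, 8, 0, 0, 0, 15, 0, 0, 8, 0, 0, 0, 15, 0, 0, 0, 0, 0, 0, 15],
)

```text
time: 7.3
ee_pos: [479.1, 196.5, 195.8]
tcp_rot: [[0.999, 0.047, -0.001], [0.047, -0.999, -0.0], [-0.001, 0.0, -1.0]]
wrist_force: [-0.5, -0.3, -0.5]
opening: 20.1
grip_force: 30.0
```

```bash
python3 - <<'E'
from h import *
im=arm.grab_frame('wrist')
cv2.imwrite('pics/i1.png',cv2.resize(im[150:290,250:390],None,fx=3,fy=3)[:,:,::-1])
E
```

```text
(no output)
```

View pics/i1.png

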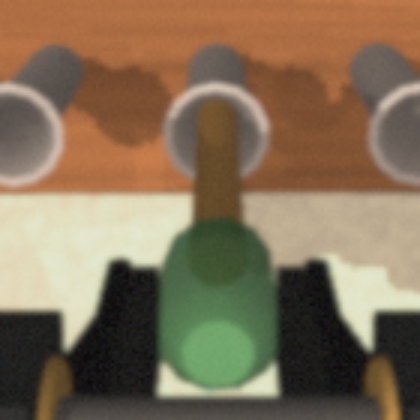

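The crop shows the rod entering tube 2 centrally, with no force. I'll continue down to home.

>>> pendant(
  plan=[0, 0, 10, 0, 0, 0, 15, 0, 0, 10, 0, 0, 0, 15, 0, 0, 10, 0, 0, 0, 15, 0, 0, 10, 0, 0, 0, 15, 0, 0, 8, 0, 0, 0, 15, 0, 0, 4, 0, 0, 0, 15, 0, 0, 2, 0, 0, 0, 15, 0, 0, 2, 0, 0, 0, 15, 0, 0, 0, 0, 0, 0, 15],
)

```text
time: 8.25
ee_pos: [479.6, 196.8, 140.9]
tcp_rot: [[0.999, 0.047, 0.0], [0.047, -0.999, -0.0], [0.0, 0.0, -1.0]]
wrist_force: [-0.0, -0.1, -1.1]
opening: 20.5
grip_force: 30.0
```

>>> pendant(
  plan=[0, 0, 1.5, 0, 0, 0, 15, 0, 0, 0, 0, 0, 0, 15],
)

```text
time: 8.45
ee_pos: [479.5, 196.7, 139.4]
tcp_rot: [[0.999, 0.047, 0.0], [0.047, -0.999, -0.0], [0.0, 0.0, -1.0]]
wrist_force: [-0.8, 0.3, -0.9]
opening: 20.2
grip_force: 30.0
```

>>> pendant(
  plan=[0, 0, 1, 0, 0, 0, 15, 0, 0, 0, 0, 0, 0, 15],
)

```text
time: 8.65
ee_pos: [479.7, 196.8, 138.5]
tcp_rot: [[0.999, 0.047, 0.0], [0.047, -0.999, 0.0], [0.0, 0.0, -1.0]]
wrist_force: [-0.4, 1.0, 0.1]
opening: 20.4
grip_force: 30.0
```

>>> pendant(
  plan=[0, 0, 1, 0, 0, 0, 15, 0, 0, 0, 0, 0, 0, 15],
)

```text
time: 8.85
ee_pos: [480.4, 197.1, 138.3]
tcp_rot: [[0.999, 0.047, 0.002], [0.047, -0.999, 0.001], [0.002, -0.0, -1.0]]
wrist_force: [-0.2, -0.6, 6.9]
opening: 20.5
grip_force: 30.0
```

>>> pendant(
  plan=[0, 0, 0, 0, 0, 0, 44, 0, 0, 0, 0, 0, 0, 44, 0, 0, 0, 0, 0, 0, 44, 0, 0, -10, 0, 0, 0, 44, 0, 0, -25, 0, 0, 0, 44, 0, 0, -30, 0, 0, 0, 44, 0, 0, -30, 0, 0, 0, 44, 0, 0, -30, 0, 0, 0, 44, 0, 0, -30, 0, 0, 0, 44],
)

```text
time: 9.75
ee_pos: [479.3, 196.8, 294.3]
tcp_rot: [[0.999, 0.047, 0.001], [0.047, -0.999, -0.0], [0.001, 0.0, -1.0]]
wrist_force: [0.9, 0.9, 0.4]
opening: 44.1
grip_force: 0.0
```

>>> pendant(
  plan=[0, 20, -5, 0, 0, 0, 44, 0, 35, -5, 0, 0, 0, 44, 0, 42, -5, 0, 0, 0, 44, 0, 42, -5, 0, 0, 0, 44, 0, 42, -5, 0, 0, 0, 44, 0, 42, -5, 0, 0, 0, 44, 0, 42, -5, 0, 0, 0, 44, 0, 42, -5, 0, 0, 0, 44, 0, 42, -5, 0, 0, 0, 44, 0, 42, -5, 0, 0, 0, 44, -1, 42, -5, 0, 0, 0, 44, -1, 34, 0, 0, 0, 0, 44],
)

```text
time: 10.95
ee_pos: [499.0, -272.4, 348.6]
tcp_rot: [[0.999, 0.045, 0.001], [0.045, -0.999, -0.001], [0.001, 0.001, -1.0]]
wrist_force: [0.3, -0.2, -0.1]
opening: 44.1
grip_force: 0.0
```

>>> pendant(
  plan=[0, 0, 0, 0, 0, 0.05, 44, 0, 0, 0, 0, 0, 0.05, 44, 0, 0, 0, 0, 0, 0, 44, 0, 0, 0, 0, 0, 0, 44],
)

```text
time: 11.35
ee_pos: [499.4, -269.5, 347.8]
tcp_rot: [[0.999, -0.051, 0.0], [-0.051, -0.999, -0.0], [0.0, 0.0, -1.0]]
wrist_force: [-0.2, 0.6, 0.0]
opening: 44.0
grip_force: 0.0
```

```bash
cat > look.py <<'E'
from h import *
import pickle,sys
s=arm.state();c=cal('wrist');im=arm.grab_frame('wrist');t=arm.grab_frame('top');sc=arm.grab_frame('scene')
pickle.dump((c,im,t,sc),open('w2.pkl','wb'));cv2.imwrite('pics/'+sys.argv[1],cv2.resize(im[100:240,230:400],None,fx=4,fy=4,interpolation=2)[:,:,::-1])
print(s['time'],s['ee_pos'],s['tcp_rot'].round(3).tolist())
E
python3 look.py w2.png
```

```text
11.35 [ 499.389395   -269.53879124  347.81250384] [[0.999, -0.051, 0.0], [-0.051, -0.999, -0.0], [0.0, 0.0, -1.0]]
```

View pics/w2.png

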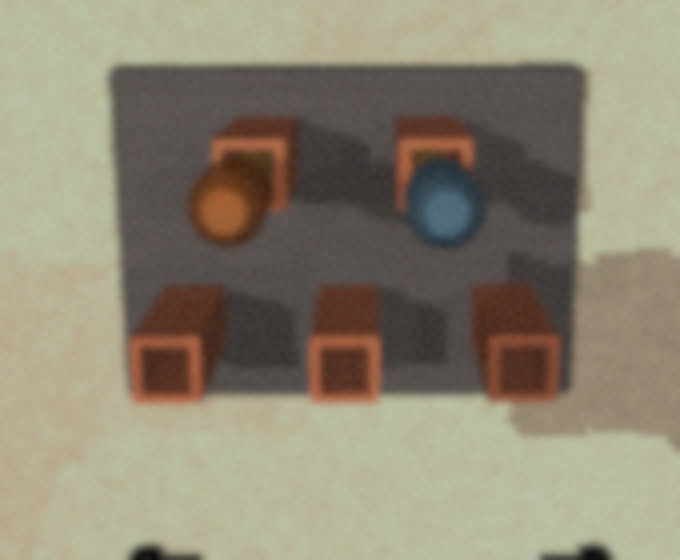

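The holder hasn't moved: the blue finial top is at full-frame (341,152) and orange at (286,152). Blue is next.

```bash
python3 - <<'E'
from h import *
import pickle
c,im,t,sc=pickle.load(open('w2.pkl','rb'));cs=cal('scene')
b=blob(im,*COL['blue'],(341,153),14);d=blob(sc,*COL['blue'],(197,257),14);print(b,d,tri([ray(c,b[0]),ray(cs,d[0])]))
for n,p in(('b',(340.9,152.1)),('o',(286.4,152.1))):X=plane(c,p,176);print(n,X,delta([X[0],X[1],139.4]))
E
```

```text
(array([341.45918367, 151.59183673]), np.int32(98)) (array([197.10240964, 256.55421687]), np.int32(166)) (array([ 522.11881714, -292.00885427,  157.53257676]), np.float64(0.6962110766744048))
b [ 524.04577872 -291.03276018  176.        ] [ 25.69843635  20.08530286 208.22286212]
o [ 527.01123523 -233.0611186   176.        ] [ 25.64946155 -37.96211461 208.21361872]
```

>>> pendant(
  plan=[12, 10.5, 20, 0, 0, 0, 44, 11.5, 10.5, 20, 0, 0, 0, 44, 0, 0, 40, 0, 0, 0, 44, 0, 0, 40, 0, 0, 0, 44, 0, 0, 40, 0, 0, 0, 44, 0, 0, 30, 0, 0, 0, 44, 0, 0, 18, 0, 0, 0, 44, 0, 0, 0, 0, 0, 0, 44, 0, 0, 0, 0, 0, 0, 44],
)

```text
time: 12.4
ee_pos: [522.0, -292.1, 140.2]
tcp_rot: [[0.999, -0.053, 0.001], [-0.053, -0.999, -0.0], [0.001, 0.0, -1.0]]
wrist_force: [0.5, -1.1, 1.0]
opening: 44.1
grip_force: 0.0
```

>>> pendant(
  plan=[0, 0, 0, 0, 0, 0, 15, 0, 0, 0, 0, 0, 0, 15, 0, 0, 0, 0, 0, 0, 15, 0, 0, 0, 0, 0, 0, 15, 0, 0, 0, 0, 0, 0, 15],
)

```text
time: 12.9
ee_pos: [522.0, -292.2, 139.9]
tcp_rot: [[0.999, -0.053, 0.001], [-0.053, -0.999, -0.001], [0.001, 0.001, -1.0]]
wrist_force: [-0.3, -0.3, 3.1]
opening: 20.4
grip_force: 30.0
```

Gripped. I'll lift and check how it hangs.

>>> pendant(
  plan=[0, 0, -10, 0, 0, 0, 15, 0, 0, -20, 0, 0, 0, 15, 0, 0, -20, 0, 0, 0, 15, 0, 0, -20, 0, 0, 0, 15, 0, 0, -20, 0, 0, 0, 15, 0, 0, -20, 0, 0, 0, 15, 0, 0, -20, 0, 0, 0, 15, 0, 0, -20, 0, 0, 0, 15, 0, 0, -10, 0, 0, 0, 15, 0, 0, 0, 0, 0, 0, 15, 0, 0, 0, 0, 0, 0, 15],
)

```text
time: 14.0
ee_pos: [521.5, -292.0, 298.6]
tcp_rot: [[0.999, -0.053, -0.001], [-0.053, -0.999, 0.0], [-0.001, -0.0, -1.0]]
wrist_force: [0.5, -1.1, -1.4]
opening: 20.3
grip_force: 30.0
```

```bash
cat > tip.py <<'E'
from h import *
im=arm.grab_frame('wrist');hsv=cv2.cvtColor(im,cv2.COLOR_RGB2HSV)
for r in range(176,222,2):
    x=hsv[r,300:345];k=np.where((x[:,0]>8)&(x[:,0]<26)&(x[:,1]>110)&(x[:,2]<150))[0]
    print(r,(k.min()+300,k.max()+300,len(k)) if len(k) else '-',end='; ')
cv2.imwrite('pics/tip.png',cv2.resize(im[170:300,250:390],None,fx=3,fy=3,interpolation=2)[:,:,::-1])
s=arm.state();print(s['ee_pos'])
E
python3 tip.py
```

```text
176 (np.int64(317), np.int64(331), 7); 178 (np.int64(329), np.int64(330), 2); 180 -; 182 (np.int64(321), np.int64(322), 2); 184 (np.int64(317), np.int64(325), 9); 186 (np.int64(316), np.int64(326), 11); 188 (np.int64(316), np.int64(326), 11); 190 (np.int64(316), np.int64(326), 11); 192 (np.int64(316), np.int64(326), 11); 194 (np.int64(300), np.int64(342), 18); 196 (np.int64(301), np.int64(343), 21); 198 (np.int64(301), np.int64(341), 22); 200 (np.int64(300), np.int64(339), 22); 202 (np.int64(300), np.int64(344), 24); 204 (np.int64(300), np.int64(344), 26); 206 (np.int64(301), np.int64(343), 23); 208 (np.int64(302), np.int64(342), 20); 210 (np.int64(305), np.int64(343), 23); 212 (np.int64(300), np.int64(344), 28); 214 (np.int64(307), np.int64(344), 20); 216 (np.int64(301), np.int64(344), 26); 218 (np.int64(300), np.int64(341), 27); 220 (np.int64(300), np.int64(344), 24); [ 521.31145573 -291.9179554   298.22024124]
```

View pics/tip.png

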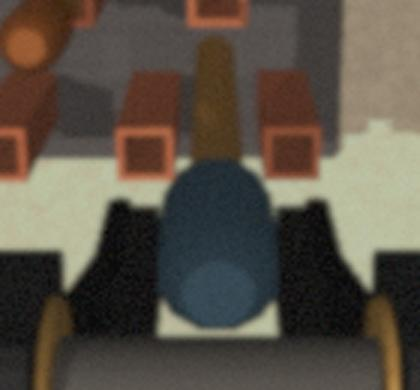

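The blue stem hangs straight, with its tip at full-frame (321,182). It goes to tube 0.

>>> pendant(
  plan=[-4, -20, 0, 0, 0, 0, 15, -6, -40, 0, 0, 0, 0, 15, -6, -42, 0, 0, 0, 0, 15, -6, -42, 0, 0, 0, 0, 15, -6, -42, 0, 0, 0, 0, 15, -6, -42, 0, 0, 0, 0, 15, -6, -42, 0, 0, 0, 0, 15, -6, -42, 0, 0, 0, 0, 15, -6, -35, 0, 0, 0, 0, 15, -3.5, -19.7, 0, 0, 0, 0, 15, 0, 0, 0, 0, 0, 0, 15, 0, 0, 0, 0, 0, 0, 15],
)

```text
time: 15.25
ee_pos: [485.5, 76.7, 298.6]
tcp_rot: [[0.999, -0.053, -0.001], [-0.053, -0.999, -0.001], [-0.001, 0.001, -1.0]]
wrist_force: [0.3, -1.4, -1.6]
opening: 20.4
grip_force: 30.0
```

```bash
python3 - <<'E'
from h import *
print(delta([485.4,77,298]))
im=arm.grab_frame('wrist')
E
```

```text
[-0.10580722 -0.27706326  0.60971139]
```

>>> pendant(
  plan=[0, 0, 20, 0, 0, 0, 15, 0, 0, 25, 0, 0, 0, 15, 0, 0, 15, 0, 0, 0, 15, 0, 0, 10, 0, 0, 0, 15, 0, 0, 8, 0, 0, 0, 15, 0, 0, 8, 0, 0, 0, 15, 0, 0, 8, 0, 0, 0, 15, 0, 0, 8, 0, 0, 0, 15, 0, 0, 0, 0, 0, 0, 15],
)

```text
time: 16.2
ee_pos: [485.3, 76.9, 196.3]
tcp_rot: [[0.999, -0.053, -0.001], [-0.053, -0.999, -0.0], [-0.001, 0.0, -1.0]]
wrist_force: [-0.6, 0.3, -0.8]
opening: 20.3
grip_force: 30.0
```

>>> pendant(
  plan=[0, 0, 10, 0, 0, 0, 15, 0, 0, 10, 0, 0, 0, 15, 0, 0, 10, 0, 0, 0, 15, 0, 0, 10, 0, 0, 0, 15, 0, 0, 8, 0, 0, 0, 15, 0, 0, 4, 0, 0, 0, 15, 0, 0, 3, 0, 0, 0, 15, 0, 0, 0, 0, 0, 0, 15],
)

```text
time: 17.0
ee_pos: [485.7, 77.1, 142.1]
tcp_rot: [[0.999, -0.053, -0.0], [-0.053, -0.999, -0.0], [-0.0, 0.0, -1.0]]
wrist_force: [-0.5, 0.9, -0.5]
opening: 20.8
grip_force: 30.0
```

>>> pendant(
  plan=[0, 0, 1.5, 0, 0, 0, 15, 0, 0, 0, 0, 0, 0, 15],
)

```text
time: 17.2
ee_pos: [485.9, 77.1, 141.0]
tcp_rot: [[0.999, -0.053, 0.0], [-0.053, -0.999, -0.0], [0.0, 0.0, -1.0]]
wrist_force: [-0.4, -0.1, -0.7]
opening: 20.2
grip_force: 30.0
```

>>> pendant(
  plan=[0, 0, 1, 0, 0, 0, 15, 0, 0, 0, 0, 0, 0, 15],
)

```text
time: 17.4
ee_pos: [485.8, 77.0, 139.9]
tcp_rot: [[0.999, -0.053, 0.0], [-0.053, -0.999, -0.0], [0.0, 0.0, -1.0]]
wrist_force: [-0.9, -0.4, -1.0]
opening: 20.2
grip_force: 30.0
```

>>> pendant(
  plan=[0, 0, 1, 0, 0, 0, 15, 0, 0, 0, 0, 0, 0, 15],
)

```text
time: 17.6
ee_pos: [485.9, 77.1, 138.9]
tcp_rot: [[0.999, -0.053, 0.0], [-0.053, -0.999, -0.0], [0.0, 0.0, -1.0]]
wrist_force: [-0.7, 0.4, 0.2]
opening: 20.5
grip_force: 30.0
```

>>> pendant(
  plan=[0, 0, 0.8, 0, 0, 0, 15, 0, 0, 0, 0, 0, 0, 15],
)

```text
time: 17.8
ee_pos: [486.5, 77.2, 138.8]
tcp_rot: [[0.999, -0.053, 0.002], [-0.053, -0.999, 0.0], [0.002, -0.0, -1.0]]
wrist_force: [-0.3, 0.2, 5.8]
opening: 20.2
grip_force: 30.0
```

>>> pendant(
  plan=[0, 0, 0, 0, 0, 0, 44, 0, 0, 0, 0, 0, 0, 44, 0, 0, 0, 0, 0, 0, 44, 0, 0, -10, 0, 0, 0, 44, 0, 0, -25, 0, 0, 0, 44, 0, 0, -30, 0, 0, 0, 44, 0, 0, -30, 0, 0, 0, 44, 0, 0, -30, 0, 0, 0, 44, 0, 0, -30, 0, 0, 0, 44],
)

```text
time: 18.7
ee_pos: [485.5, 77.2, 295.1]
tcp_rot: [[0.999, -0.053, 0.001], [-0.053, -0.999, -0.0], [0.001, 0.0, -1.0]]
wrist_force: [0.7, 0.5, 0.4]
opening: 43.7
grip_force: 0.0
```

>>> pendant(
  plan=[2, 20, -6, 0, 0, 0, 44, 3, 35, -6, 0, 0, 0, 44, 4, 40, -6, 0, 0, 0, 44, 4, 40, -6, 0, 0, 0, 44, 4, 40, -6, 0, 0, 0, 44, 4, 40, -6, 0, 0, 0, 44, 4, 40, -6, 0, 0, 0, 44, 4, 40, -6, 0, 0, 0, 44, 2, 31, -6, 0, 0, 0, 44, 1, 20, 0, 0, 0, 0, 44, 0, 0, 0, 0, 0, 0, 44, 0, 0, 0, 0, 0, 0, 44],
)

```text
time: 19.9
ee_pos: [499.5, -269.1, 347.0]
tcp_rot: [[0.999, -0.052, 0.0], [-0.052, -0.999, 0.001], [-0.0, -0.001, -1.0]]
wrist_force: [0.4, 0.9, 0.2]
opening: 44.2
grip_force: 0.0
```

```bash
python3 look.py w3.png
```

```text
19.9 [ 499.53597252 -269.08407665  346.97328195] [[0.999, -0.052, 0.0], [-0.052, -0.999, 0.001], [-0.0, -0.001, -1.0]]
```

View pics/w3.png

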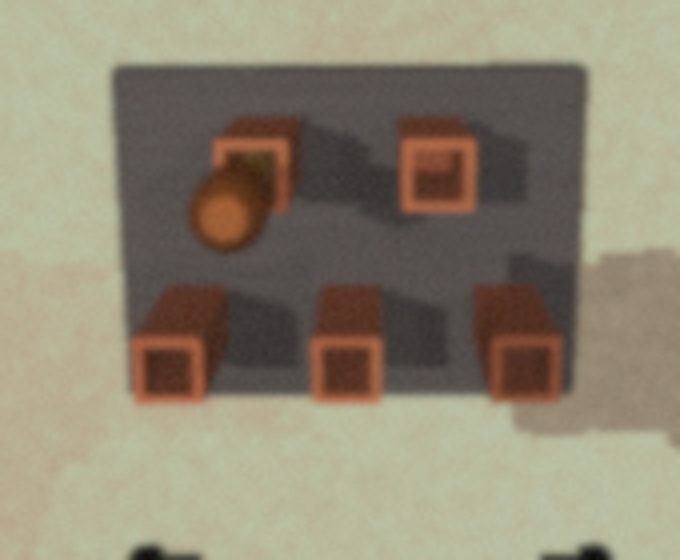

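The holder is in place. The orange finial top is now at full-frame (286,154), so it has rocked slightly.

```bash
python3 - <<'E'
from h import *
import pickle
c,im,t,sc=pickle.load(open('w2.pkl','rb'));cs=cal('scene')
d=blob(sc,(8,190,40),(18,255,130),(221,239),13);print(d)
X=plane(c,(285.9,153.9),176);print(X)
b=blob(im,(8,165,60),(18,255,255),(287,153),13);print(b)
print(tri([ray(c,b[0]),ray(cs,d[0])]), plane(c,b[0],158))
print(delta([X[0]-.3,X[1],139.5]))
E
```

```text
(array([220.25274725, 239.27472527]), np.int32(182))
[ 525.36677162 -231.82542052  176.        ]
(array([287.4244898 , 150.57959184]), np.int32(245))
(array([ 524.99038521, -232.09871177,  153.71538968]), np.float64(1.0541566234439492)) [ 526.19803193 -231.70623317  158.        ]
[ 23.3979561  -37.77247798 207.81014423]
```

>>> pendant(
  plan=[11.7, -18.9, 20, 0, 0, 0, 44, 11.7, -18.9, 20, 0, 0, 0, 44, 0, 0, 40, 0, 0, 0, 44, 0, 0, 40, 0, 0, 0, 44, 0, 0, 40, 0, 0, 0, 44, 0, 0, 30, 0, 0, 0, 44, 0, 0, 18, 0, 0, 0, 44, 0, 0, 0, 0, 0, 0, 44, 0, 0, 0, 0, 0, 0, 44],
)

```text
time: 20.95
ee_pos: [525.1, -233.0, 140.0]
tcp_rot: [[0.999, -0.052, 0.001], [-0.052, -0.999, -0.0], [0.001, 0.0, -1.0]]
wrist_force: [0.8, 0.6, 0.1]
opening: 44.1
grip_force: 0.0
```

>>> pendant(
  plan=[0, 0, 0, 0, 0, 0, 15, 0, 0, 0, 0, 0, 0, 15, 0, 0, 0, 0, 0, 0, 15, 0, 0, 0, 0, 0, 0, 15, 0, 0, 0, 0, 0, 0, 15],
)

```text
time: 21.45
ee_pos: [525.0, -233.8, 139.6]
tcp_rot: [[0.999, -0.053, 0.001], [-0.053, -0.999, -0.0], [0.001, 0.0, -1.0]]
wrist_force: [-0.0, 0.6, 2.7]
opening: 20.5
grip_force: 30.0
```

>>> pendant(
  plan=[0, 0, -10, 0, 0, 0, 15, 0, 0, -20, 0, 0, 0, 15, 0, 0, -20, 0, 0, 0, 15, 0, 0, -20, 0, 0, 0, 15, 0, 0, -20, 0, 0, 0, 15, 0, 0, -20, 0, 0, 0, 15, 0, 0, -20, 0, 0, 0, 15, 0, 0, -20, 0, 0, 0, 15, 0, 0, -10, 0, 0, 0, 15, 0, 0, 0, 0, 0, 0, 15, 0, 0, 0, 0, 0, 0, 15],
)

```text
time: 22.55
ee_pos: [524.5, -233.5, 298.3]
tcp_rot: [[0.999, -0.053, -0.001], [-0.053, -0.999, 0.0], [-0.001, -0.0, -1.0]]
wrist_force: [0.5, 0.4, -2.0]
opening: 20.2
grip_force: 29.9
```

```bash
python3 tip.py
```

```text
176 -; 178 -; 180 (np.int64(327), np.int64(332), 6); 182 (np.int64(326), np.int64(334), 9); 184 (np.int64(325), np.int64(335), 11); 186 (np.int64(325), np.int64(335), 11); 188 (np.int64(324), np.int64(335), 12); 190 (np.int64(324), np.int64(335), 12); 192 (np.int64(306), np.int64(335), 20); 194 (np.int64(305), np.int64(335), 27); 196 (np.int64(307), np.int64(335), 25); 198 (np.int64(305), np.int64(335), 28); 200 (np.int64(304), np.int64(335), 28); 202 (np.int64(304), np.int64(335), 25); 204 (np.int64(305), np.int64(335), 26); 206 (np.int64(305), np.int64(335), 23); 208 (np.int64(303), np.int64(335), 29); 210 (np.int64(319), np.int64(335), 17); 212 (np.int64(305), np.int64(334), 27); 214 (np.int64(302), np.int64(334), 24); 216 (np.int64(305), np.int64(334), 27); 218 (np.int64(302), np.int64(333), 24); 220 (np.int64(305), np.int64(333), 26); [ 524.30151691 -233.50733673  297.97472102]
```

View pics/tip.png

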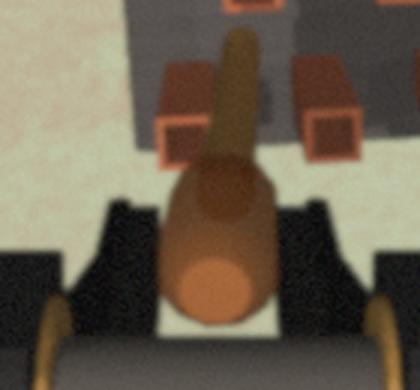

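The crop shows the orange stem tilted in the grip. Its tip is at full-frame (330,180), against (322,182) for a straight stem. That is about 0.054 rad about tool x and 0.014 about y. I'll move to tube 4, raised, and then turn the tool to straighten it.

>>> pendant(
  plan=[-2, -15, -10, 0, 0, 0, 15, -5, -32, -10, 0, 0, 0, 15, -7, -46, -10, 0, 0, 0, 15, -7, -46, -10, 0, 0, 0, 15, -7, -46, -10, 0, 0, 0, 15, -7, -46, 0, 0, 0, 0, 15, -7, -46, 0, 0, 0, 0, 15, -7, -46, 0, 0, 0, 0, 15, -7, -46, 0, 0, 0, 0, 15, -7, -46, 0, 0, 0, 0, 15, -7, -46, 0, 0, 0, 0, 15, -7, -46, 0, 0, 0, 0, 15],
)

```text
time: 23.8
ee_pos: [473.3, 279.1, 349.5]
tcp_rot: [[0.999, -0.053, 0.0], [-0.053, -0.999, -0.0], [0.0, 0.0, -1.0]]
wrist_force: [0.4, 0.5, -1.4]
opening: 19.9
grip_force: 29.9
```

>>> pendant(
  plan=[-3, -30, 0, 0, 0, 0, 15, -1.7, -10, 0, 0, 0, 0, 15, 0, 0, 0, 0.027, -0.007, 0, 15, 0, 0, 0, 0.027, -0.007, 0, 15, 0, 0, 0, 0, 0, 0, 15, 0, 0, 0, 0, 0, 0, 15],
)

```text
time: 24.4
ee_pos: [472.1, 316.4, 349.2]
tcp_rot: [[0.998, -0.054, -0.011], [-0.054, -0.997, 0.053], [-0.014, -0.053, -0.999]]
wrist_force: [0.2, -0.1, -0.6]
opening: 20.6
grip_force: 29.9
```

```bash
python3 tip.py;python3 -c "
from h import *
s=arm.state();c=cal('wrist');print(delta([473.7,316.7,348]))
print(proj(c,s['ee_pos']+np.array([0,0,-121])),proj(c,s['ee_pos']+np.array([0,0,-60])))"
```

```text
176 -; 178 (np.int64(329), np.int64(332), 4); 180 (np.int64(326), np.int64(333), 8); 182 (np.int64(327), np.int64(334), 8); 184 (np.int64(326), np.int64(334), 9); 186 (np.int64(325), np.int64(334), 10); 188 (np.int64(325), np.int64(334), 10); 190 (np.int64(325), np.int64(334), 10); 192 (np.int64(324), np.int64(334), 11); 194 (np.int64(324), np.int64(334), 11); 196 (np.int64(323), np.int64(334), 12); 198 (np.int64(323), np.int64(334), 12); 200 (np.int64(323), np.int64(334), 12); 202 (np.int64(322), np.int64(334), 13); 204 (np.int64(322), np.int64(334), 13); 206 (np.int64(322), np.int64(334), 13); 208 (np.int64(321), np.int64(333), 13); 210 (np.int64(321), np.int64(333), 13); 212 (np.int64(321), np.int64(333), 13); 214 (np.int64(320), np.int64(333), 14); 216 (np.int64(320), np.int64(333), 14); 218 (np.int64(320), np.int64(333), 14); 220 (np.int64(319), np.int64(333), 15); [472.03784143 316.64908819 349.20193548]
[ 1.67316558 -0.07662126  1.18518274]
[328.67390378 185.96707604] [325.89251266 206.96582714]
```

View pics/tip.png

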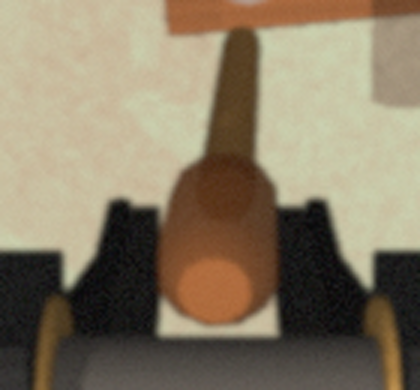

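Re-projecting the plumb line under the TCP puts the foot at (328.7,186), and I observe it at (329.6,~185). The stem is now vertical to within about 0.01 rad. I'll lower it along world z.

>>> pendant(
  plan=[0, -1.2, 0, 0, 0, 0, 15, 0.42, 1.6, 30, 0, 0, 0, 15, 0.42, 1.6, 30, 0, 0, 0, 15, 0.42, 1.6, 30, 0, 0, 0, 15, 0.28, 1.06, 20, 0, 0, 0, 15, 0.14, 0.53, 10, 0, 0, 0, 15, 0.11, 0.42, 8, 0, 0, 0, 15, 0.11, 0.42, 8, 0, 0, 0, 15, 0.11, 0.42, 8, 0, 0, 0, 15, 0.11, 0.42, 8, 0, 0, 0, 15, 0, 0, 0, 0, 0, 0, 15],
)

```text
time: 25.55
ee_pos: [472.0, 317.9, 195.9]
tcp_rot: [[0.998, -0.054, -0.012], [-0.053, -0.997, 0.054], [-0.015, -0.053, -0.998]]
wrist_force: [-0.8, -0.1, -0.1]
opening: 20.6
grip_force: 29.9
```

>>> pendant(
  plan=[0.14, 0.53, 10, 0, 0, 0, 15, 0.14, 0.53, 10, 0, 0, 0, 15, 0.14, 0.53, 10, 0, 0, 0, 15, 0.14, 0.53, 10, 0, 0, 0, 15, 0.11, 0.42, 8, 0, 0, 0, 15, 0.06, 0.2, 4, 0, 0, 0, 15, 0, 0, 0, 0, 0, 0, 15],
)

```text
time: 26.25
ee_pos: [472.1, 318.2, 144.2]
tcp_rot: [[0.998, -0.053, -0.012], [-0.053, -0.997, 0.054], [-0.015, -0.054, -0.998]]
wrist_force: [-0.9, -0.0, -1.1]
opening: 20.5
grip_force: 29.9
```

>>> pendant(
  plan=[0, 0.15, 3, 0, 0, 0, 15, 0, 0, 0, 0, 0, 0, 15],
)

```text
time: 26.45
ee_pos: [472.3, 318.4, 141.7]
tcp_rot: [[0.999, -0.053, -0.011], [-0.053, -0.997, 0.055], [-0.014, -0.054, -0.998]]
wrist_force: [0.4, 0.6, -0.7]
opening: 20.4
grip_force: 29.9
```

>>> pendant(
  plan=[0, 0, 1, 0, 0, 0, 15, 0, 0, 0, 0, 0, 0, 15],
)

```text
time: 26.65
ee_pos: [472.3, 318.4, 140.9]
tcp_rot: [[0.999, -0.053, -0.011], [-0.053, -0.997, 0.055], [-0.014, -0.054, -0.998]]
wrist_force: [-0.3, -0.6, -1.2]
opening: 20.5
grip_force: 29.9
```

>>> pendant(
  plan=[0, 0, 1, 0, 0, 0, 15, 0, 0, 0, 0, 0, 0, 15],
)

```text
time: 26.85
ee_pos: [472.2, 318.5, 139.7]
tcp_rot: [[0.999, -0.053, -0.011], [-0.053, -0.997, 0.055], [-0.014, -0.054, -0.998]]
wrist_force: [0.1, 0.4, -1.4]
opening: 20.1
grip_force: 29.9
```

>>> pendant(
  plan=[0, 0, 1, 0, 0, 0, 15, 0, 0, 0, 0, 0, 0, 15],
)

```text
time: 27.05
ee_pos: [472.6, 318.9, 139.3]
tcp_rot: [[0.999, -0.053, -0.01], [-0.053, -0.997, 0.055], [-0.013, -0.055, -0.998]]
wrist_force: [0.2, -0.8, 4.1]
opening: 20.4
grip_force: 30.0
```

>>> pendant(
  plan=[0, 0, 0.8, 0, 0, 0, 15, 0, 0, 0, 0, 0, 0, 15],
)

```text
time: 27.25
ee_pos: [473.0, 319.2, 139.2]
tcp_rot: [[0.999, -0.053, -0.009], [-0.053, -0.997, 0.056], [-0.012, -0.055, -0.998]]
wrist_force: [0.6, 0.0, 8.1]
opening: 20.4
grip_force: 30.2
```

All three stems are home. I'll release, retreat, level the tool, align it to the rack's yaw and measure the tab, pointer and clip by mask.

>>> pendant(
  plan=[0, 0, 0, 0, 0, 0, 44, 0, 0, 0, 0, 0, 0, 44, 0, 0, 0, 0, 0, 0, 44, 0, 0, -10, 0, 0, 0, 44, 0, 0, -25, 0, 0, 0, 44, 0, 0, -30, 0, 0, 0, 44, 0, 0, -30, 0, 0, 0, 44, 0, 0, -30, 0, 0, 0, 44, 0, 0, -30, 0, 0, 0, 44, 0, 0, 0, -0.027, 0.007, 0, 44, 0, 0, 0, -0.027, 0.007, 0, 44, 0, 0, 0, 0, 0, -0.05, 44],
)

```text
time: 28.45
ee_pos: [473.3, 311.0, 293.6]
tcp_rot: [[1.0, -0.001, 0.001], [-0.001, -1.0, -0.0], [0.001, 0.0, -1.0]]
wrist_force: [-0.1, 0.4, -0.1]
opening: 44.0
grip_force: 0.0
```

>>> pendant(
  plan=[0, 0, 0, 0, 0, -0.05, 44, -10, 28, 0, 0, 0, 0, 0, -10, 28, 0, 0, 0, 0, 0, -10, 28, 0, 0, 0, 0, 0, -10, 28, 0, 0, 0, 0, 0, 0, 0, 0, 0, 0, 0, 0, 0, 0, 0, 0, 0, 0, 0],
)

```text
time: 29.15
ee_pos: [439.3, 196.1, 293.5]
tcp_rot: [[0.999, 0.046, 0.001], [0.046, -0.999, -0.001], [0.001, 0.001, -1.0]]
wrist_force: [0.9, 0.7, -0.6]
opening: 4.9
grip_force: 0.0
```

```bash
cat > lock.py <<'E'
from h import *
import pickle
s=arm.state();c=cal('wrist');im=arm.grab_frame('wrist');hsv=cv2.cvtColor(im,cv2.COLOR_RGB2HSV);pickle.dump((c,im),open('k.pkl','wb'))
ux=np.array([.9988,.049]);uy=np.array([-.049,.9988]);o=np.array([479.5,196.8])
def rk(X):d=X[:2]-o;return np.array([d@ux,d@uy,X[2]]).round(1)
red=cv2.inRange(hsv,(0,150,60),(6,255,255))|cv2.inRange(hsv,(174,150,60),(179,255,255))
red[130:]=0
n,l,st,ce=cv2.connectedComponentsWithStats(red);i=1+np.argmax(st[1:,4]);print('clip px',st[i],ce[i])
for z in(109,115,120):print(' clip at z',z,rk(plane(c,ce[i],z)),'edges',rk(plane(c,(st[i,0]-.5,ce[i][1]),z))[1],rk(plane(c,(st[i,0]+st[i,2]-.5,ce[i][1]),z))[1])
bl=cv2.inRange(hsv,(98,120,25),(125,255,255));bl[110:]=0
n,l,st,cb=cv2.connectedComponentsWithStats(bl);j=1+np.argmax(st[1:,4]);print('blue',st[j],cb[j])
g=cv2.cvtColor(im,cv2.COLOR_RGB2GRAY);x0=st[j,0];y0=max(st[j,1]-18,0)
print('tcp',s['time'],s['ee_pos'],s['tcp_rot'].round(3).tolist(),rk(s['ee_pos']));
b=st[j];print('gray cols',x0-4,'..');
for r in range(y0,st[j,1]+4,2):print(r,g[r,x0-4:x0+st[j,2]+6].tolist())
print('blue V');v=hsv[:,:,2]
for r in range(st[j,1],st[j,1]+st[j,3],3):
    k=np.where(l[r]==j)[0];print(r,k.min(),k.max(),v[r,k.min():k.max()+1].tolist())
E
python3 lock.py
```

```text
clip px [334  27  11  16 144] [339.          34.45138889]
 clip at z 109 [101.4 -16.5 109. ] edges -11.0 -22.0
 clip at z 115 [100.4 -16.2 115. ] edges -10.8 -21.6
 clip at z 120 [ 99.5 -16.  120. ] edges -10.6 -21.3
blue [388  33  31  38 871] [404.01033295  52.80597015]
tcp 29.15 [439.28245384 196.07886563 293.46414915] [[0.999, 0.046, 0.001], [0.046, -0.999, -0.001], [0.001, 0.001, -1.0]] [-40.2   1.3 293.5]
gray cols 384 ..
15 [189, 190, 189, 187, 190, 188, 191, 189, 188, 188, 188, 192, 191, 191, 189, 189, 186, 188, 187, 189, 190, 190, 188, 194, 193, 191, 189, 192, 190, 189, 189, 187, 188, 187, 187, 187, 188, 190, 188, 189, 190]
17 [186, 189, 189, 187, 188, 188, 186, 186, 186, 187, 190, 189, 189, 187, 185, 186, 187, 188, 190, 191
[... 2602 characters left out ...]
6, 60, 63, 62, 63, 67, 82, 105, 121, 128, 133, 132, 129, 130, 131, 127, 129, 125, 124]
57 390 415 [110, 124, 125, 124, 123, 118, 105, 82, 66, 63, 63, 60, 61, 66, 88, 108, 125, 129, 131, 133, 130, 130, 134, 129, 127, 128]
60 390 415 [117, 123, 125, 123, 124, 116, 95, 73, 62, 58, 61, 61, 62, 65, 87, 113, 125, 131, 133, 130, 133, 132, 128, 129, 129, 121]
63 390 415 [117, 123, 126, 126, 123, 114, 94, 76, 62, 59, 60, 61, 65, 73, 94, 113, 127, 130, 131, 129, 131, 132, 129, 126, 128, 124]
66 388 415 [81, 106, 118, 122, 127, 126, 125, 113, 92, 71, 65, 61, 59, 57, 64, 77, 99, 116, 127, 132, 131, 129, 130, 130, 129, 128, 125, 119]
69 397 411 [64, 58, 57, 61, 59, 64, 68, 74, 88, 93, 94, 97, 93, 97, 95]
```

By mask, the clip centre is at (339,34), which is rack y about -16. The pointer is at column 402, rack y about -78, so the slide has about 62 mm to go. I'll bring the closed fingers down behind the tab.

```bash
python3 -c "
from h import *
import pickle
c,im=pickle.load(open('k.pkl','rb'))
for z in(109,117,121):
  for p in((402,30),(339,34.4)):
    X=plane(c,p,z);d=X[:2]-[479.5,196.8];print(z,p,d@[.9988,.049],d@[-.049,.9988])
X=plane(c,(411,52),160);d=X[:2]-[479.5,196.8];print('tabtop',d@[.9988,.049],d@[-.049,.9988])
"
```

```text
109 (402, 30) 105.09085457660724 -79.15524492968231
109 (339, 34.4) 101.40407200910433 -16.477586574352273
117 (402, 30) 103.69103797883366 -77.42749535374108
117 (339, 34.4) 100.0841195684229 -16.107578677341877
121 (402, 30) 102.99112967994694 -76.56362056577046
121 (339, 34.4) 99.42414334808214 -15.922574728836661
tabtop 78.77056867489013 -77.16232650072037
```

>>> pendant(
  plan=[15, 16, 0, 0, 0, 0, 0, 20, 22, 0, 0, 0, 0, 0, 20, 22, 0, 0, 0, 0, 0, 20, 22, 0, 0, 0, 0, 0, 20, 22, 0, 0, 0, 0, 0, 15, 18, 0, 0, 0, 0, 0, 10, 12, 0, 0, 0, 0, 0, 0, 0, 0, 0, 0, 0, 0, 0, 0, 0, 0, 0, 0, 0],
)

```text
time: 30.1
ee_pos: [565.0, 69.4, 292.6]
tcp_rot: [[0.999, 0.048, -0.001], [0.048, -0.999, 0.001], [-0.001, -0.001, -1.0]]
wrist_force: [-1.3, 1.2, 0.2]
opening: 0.3
grip_force: 0.0
```

>>> pendant(
  plan=[0, 0, 30, 0, 0, 0, 0, 0, 0, 40, 0, 0, 0, 0, 0, 0, 40, 0, 0, 0, 0, 0, 0, 30, 0, 0, 0, 0, 0, 0, 11, 0, 0, 0, 0, 0, 0, 0, 0, 0, 0, 0, 0, -12, 0, 0, 0, 0, 0, 0, -12, 0, 0, 0, 0, 0, 0, 0, 0, 0, 0, 0, 0],
)

```text
time: 31.0
ee_pos: [564.5, 95.6, 143.4]
tcp_rot: [[0.999, 0.05, 0.002], [0.05, -0.999, 0.001], [0.002, -0.001, -1.0]]
wrist_force: [-0.6, 0.8, -0.0]
opening: 0.5
grip_force: 0.0
```

>>> pendant(
  plan=[0, -3, 0, 0, 0, 0, 0, 0, -3, 0, 0, 0, 0, 0, 0, 0, 0, 0, 0, 0, 0],
)

```text
time: 31.3
ee_pos: [564.0, 98.4, 141.9]
tcp_rot: [[0.999, 0.047, 0.0], [0.047, -0.999, 0.0], [0.0, -0.0, -1.0]]
wrist_force: [0.6, 0.5, 0.9]
opening: 0.5
grip_force: 0.0
```

>>> pendant(
  plan=[0, -2, 0, 0, 0, 0, 0, 0, -2, 0, 0, 0, 0, 0, 0, 0, 0, 0, 0, 0, 0],
)

```text
time: 31.6
ee_pos: [563.7, 102.3, 141.7]
tcp_rot: [[0.999, 0.047, -0.0], [0.047, -0.999, 0.0], [-0.0, -0.0, -1.0]]
wrist_force: [0.7, 0.5, -0.8]
opening: 0.1
grip_force: 0.0
```

>>> pendant(
  plan=[0, -2, 0, 0, 0, 0, 0, 0, -2, 0, 0, 0, 0, 0, 0, 0, 0, 0, 0, 0, 0],
)

```text
time: 31.9
ee_pos: [563.5, 106.5, 141.8]
tcp_rot: [[0.999, 0.047, 0.0], [0.047, -0.999, 0.0], [0.0, -0.0, -1.0]]
wrist_force: [-0.3, -0.2, -0.2]
opening: 0.4
grip_force: 0.0
```

>>> pendant(
  plan=[0, -2, 0, 0, 0, 0, 0, 0, -2, 0, 0, 0, 0, 0, 0, 0, 0, 0, 0, 0, 0],
)

```text
time: 32.2
ee_pos: [563.3, 110.5, 141.8]
tcp_rot: [[0.999, 0.047, 0.0], [0.047, -0.999, 0.0], [0.0, -0.0, -1.0]]
wrist_force: [-0.5, -0.3, -0.0]
opening: 0.3
grip_force: 0.0
```

>>> pendant(
  plan=[0, -2, 0, 0, 0, 0, 0, 0, -2, 0, 0, 0, 0, 0, 0, 0, 0, 0, 0, 0, 0],
)

```text
time: 32.5
ee_pos: [563.1, 114.5, 141.8]
tcp_rot: [[0.999, 0.047, 0.0], [0.047, -0.999, 0.0], [0.0, -0.0, -1.0]]
wrist_force: [0.1, -0.1, -0.6]
opening: 0.5
grip_force: 0.0
```

>>> pendant(
  plan=[0, -2, 0, 0, 0, 0, 0, 0, -2, 0, 0, 0, 0, 0, 0, 0, 0, 0, 0, 0, 0],
)

```text
time: 32.8
ee_pos: [562.9, 118.5, 141.8]
tcp_rot: [[0.999, 0.047, 0.0], [0.047, -0.999, 0.0], [0.0, -0.0, -1.0]]
wrist_force: [0.4, 0.2, -0.9]
opening: 0.2
grip_force: 0.0Traceback (most recent call last):
```

```bash
python3 lock.py | head -6
```

```text
  File "lock.py", line 8, in <module>
    n,l,st,ce=cv2.connectedComponentsWithStats(red);i=1+np.argmax(st[1:,4]);print('clip px',st[i],ce[i])
                                                        ~~~~~~~~~^^^^^^^^^^
    return _wrapfunc(a, 'argmax', axis=axis, out=out, **kwds)
    return bound(*args, **kwds)
ValueError: attempt to get argmax of an empty sequence
```

```bash
cat > lk2.py <<'E'
from h import *
for n,f,win in(('scene','pics/scene0.png',(310,140,380,180)),('top','pics/top0.png',(225,195,275,225))):
    c=cal(n)
    for tag,im in(('old',cv2.imread(f)[:,:,::-1].copy()),('now',arm.grab_frame(n))):
        hsv=cv2.cvtColor(im,cv2.COLOR_RGB2HSV);out=[]
        for lo,hi in(((98,110,25),(125,255,255)),((0,140,60),(6,255,255)),((174,140,60),(180,255,255))):
            m=cv2.inRange(hsv,lo,hi);k=np.zeros_like(m);x0,y0,x1,y1=win;k[y0:y1,x0:x1]=m[y0:y1,x0:x1]
            N,l,st,ce=cv2.connectedComponentsWithStats(k)
            if N>1:i=1+np.argmax(st[1:,4]);out.append((st[i].tolist(),ce[i].round(1).tolist()))
            else:out.append(None)
        print(n,tag,out)
E
python3 lk2.py; python3 -c "
from h import *
for n in('scene','top'):
  c=cal(n);s=arm.state();print(n,proj(c,s['ee_pos']),proj(c,[479.5+.9988*79+.049*77,196.8+.049*79-77*.9988,160]))"
```

```text
scene old [([331, 152, 13, 22, 200], [336.8, 161.8]), ([353, 157, 7, 5, 23], [356.0, 159.0]), ([353, 159, 1, 1, 1], [353.0, 159.0])]
scene now [([331, 154, 12, 20, 180], [336.9, 162.7]), ([353, 157, 7, 5, 23], [355.8, 159.0]), ([355, 160, 1, 1, 1], [355.0, 160.0])]
top old [([255, 207, 8, 11, 69], [257.9, 212.5]), ([236, 206, 3, 5, 15], [237.0, 208.0]), None]
top now [None, None, None]
scene [335.90780699 160.8776799 ] [337.1381609  153.54783564]
top [259.22109307 212.18283481] [256.35161275 211.751293  ]
```

```bash
python3 - <<'E'
from h import *
o=cv2.imread('pics/scene0.png')[:,:,::-1].copy();n=arm.grab_frame('scene')
def ch(p):
    r,g,b=map(int,p)
    if b>r+18 and b>g+5:return 'B'
    if r>g+50 and g<60:return 'R'
    m=(r+g+b)//3
    return '#' if m<45 else '+' if m<90 else '-' if m<140 else '.'
for y in range(128,182,2):
    print(y,''.join(ch(o[y,x]) for x in range(312,372)),' ',''.join(ch(n[y,x]) for x in range(312,372)))
E
```

```text
128 --------.-----.---.----------.--++++++++--..--.--.----.----.   ##########################++###########+###+................
130 ------------...---------------.-++++++++--..-.....-.---.-..-   #########################################-..................
132 --.-------..----.-----------...-+++++++-.-----..--..----....   ###########################++++########-....................
134 -------------..---..------------+++++++-.--..-.---..---.....   ##########++####++#########+++++######+-....................
136 --------..-...----.--+++++++++--+++++++-.---.------.......-+   #########################++++#++####+++-..................-+
138 -..-----..------------+++++++---+++++++---.----.---.....-+++   ######################+++++######++++++-................-+++
140 --------.------.-.-.-+#++++++++++++++++-.-----.--.....-++###   ######################++########++++++-...............-+++##
142 ----------..-------..-+++++++++++++++++-..-----.....-+++####   ################################++++++-.............-+++####
144 -.-..--------------..-+++++++++++++++++++R++-.....-+++######   #########
[... 1655 characters left out ...]
++++++++++++++++++++-++BBBBB+----+########++#+++++#####+++++
172 +++++++++#+++++++-....--+BBB#####++++##++####+########++++++   +++++++++#+++++++-------+BBB#####+-++###++####+##+####++++++
174 +++++++#+++++++--.....-++################+++#########+++++++   +++++++###++++++------+++#############+++#+++++##+###+++++++
176 ++++++######+--.....-+++########+###+#############++++++++++   +++++++#+###++------++++#######+++##+++##++#+####+++++++++++
178 ++++++###++--.....-+++############++#####+##+###+++++++++++#   +++++++##+++------++++############++###+++#+#+##++++++++++++
180 +++++++++--.....-+++#########+###+##++#+#######+++++++++++#+   ++++++++++------++++#########+##+++#++++++++###+++++++++++#-
```

```bash
python3 - <<'E'
from h import *
c=cal('wrist');n=arm.grab_frame('wrist');s=arm.state();T=lambda v:proj(c,s['ee_pos']+s['tcp_rot']@np.array(v,float)).round(0)
print('tcp',T([0,0,0]),'grasp',T([0,0,-19]))
o=np.array([479.5,196.8]);ux=np.array([.9988,.049]);uy=np.array([-.049,.9988])
for dx,dy in((-15,-6),(15,-6),(15,6),(-15,6)):
    p=o+ux*(79+dx)+uy*(-77.2+dy);print('tab corner',proj(c,[*p,160]).round(0))
def ch(p):
    r,g,b=map(int,p)
    if b>r+18 and b>g+5:return 'B'
    if r>g+50 and g<60:return 'R'
    m=(r+g+b)//3
    return '#' if m<45 else '+' if m<90 else '-' if m<140 else '.'
for y in range(150,300,4):
    print(y,''.join(ch(n[y,x]) for x in range(230,410,2)))
E
```

```text
tcp [322. 239.] grasp [321. 254.]
tab corner [322. 278.]
tab corner [322. 228.]
tab corner [300. 228.]
tab corner [301. 278.]
150 ------------------------------------------------------------------------------------------
154 ------------------------------------------------------------------------------------------
158 ------------------------------------------------------------------------------------------
162 ------------------------------------------------------------------------------------------
166 ------------------------------------------------------------------------------------------
170 +++++++++++++++++++++++++++-++++++++++--+-+++++++-+-++++++++++++++++++++++++++++++++--++++
174 RRR+++++++++++++++++++++++++++++++++++++++++++++++++++++++++++++++++++++++++++++++++++++++
178 #+++#######+#++##++##++##+++++++#+##+++++++#+++++++++##++#++++++#++#+###+++#+#+###+#######
182 #-.+#++#+++++-.+#++#+++++-.+#++++++++-.+-...+++++-.++++++++#+..+###++###+-.++#####+##+####
186 #-.+#++######-.+++++##+#+-.++++#+++++-.++...+++++-.+++#+++#++..+####+###+.-+#############+
190 #+.-#+##+####-.-+###
[... 1935 characters left out ...]
+##################################
274 #####################################++###############+++#################################
278 ####################################++++######+######++-+#################################
282 ####################################++++######+######++-+#################################
286 ##+###++#####+######+++#+####+####+#+++++++++++++++++++--+############################+###
290 +#++++++++++#++++#+++++#+++++#+++++++-++++++++++++++++---+++#++++++++#+++++++++++++++#####
294 +++++++++++++++++++++++++++++++++++++-+++++-+++-++-+-+---+++++++++++++++++++++++++++++++++
298 +++++++++++++++++++++++++++++++++++++-+++--------------.-+++++++++++++++++++++++++++++++++
```

The pixel map shows the slide has not moved: the pointer is still at rack y of about -78. With the gripper closed, the fingertips sit about 15 mm higher than the TCP reading, just above the tab. I'll back off, go 20 mm lower (still clear of the rail) and push again.

>>> pendant(
  plan=[0, 12, 0, 0, 0, 0, 0, 0, 12, 0, 0, 0, 0, 0, 0, 12, 0, 0, 0, 0, 0, 0, 0, 0, 0, 0, 0, 0, 0, 0, 10, 0, 0, 0, 0, 0, 0, 6, 0, 0, 0, 0, 0, 0, 4, 0, 0, 0, 0, 0, 0, 0, 0, 0, 0, 0],
)

```text
time: 33.85
ee_pos: [564.1, 82.5, 120.8]
tcp_rot: [[0.999, 0.048, -0.001], [0.048, -0.999, 0.0], [-0.001, -0.0, -1.0]]
wrist_force: [-0.1, 0.3, 0.4]
opening: 0.4
grip_force: 0.0
```

>>> pendant(
  plan=[0, -4, 0, 0, 0, 0, 0, 0, -4, 0, 0, 0, 0, 0, 0, -4, 0, 0, 0, 0, 0, 0, -3, 0, 0, 0, 0, 0, 0, -3, 0, 0, 0, 0, 0],
)

```text
time: 34.35
ee_pos: [563.9, 100.5, 121.9]
tcp_rot: [[0.999, 0.047, 0.0], [0.047, -0.999, -0.0], [0.0, 0.0, -1.0]]
wrist_force: [-0.5, 0.1, -0.5]
opening: 0.6
grip_force: 0.0
```

>>> pendant(
  plan=[0, -2, 0, 0, 0, 0, 0, 0, -2, 0, 0, 0, 0, 0, 0, -2, 0, 0, 0, 0, 0],
)

```text
time: 34.65
ee_pos: [563.6, 106.1, 121.8]
tcp_rot: [[0.999, 0.047, 0.0], [0.047, -0.999, -0.0], [0.0, 0.0, -1.0]]
wrist_force: [0.2, 0.2, -0.4]
opening: 0.5
grip_force: 0.0
```

>>> pendant(
  plan=[0, -2, 0, 0, 0, 0, 0, 0, -2, 0, 0, 0, 0, 0],
)

```text
time: 34.85
ee_pos: [563.4, 109.0, 121.7]
tcp_rot: [[0.999, 0.046, -0.0], [0.046, -0.999, -0.002], [-0.0, 0.002, -1.0]]
wrist_force: [-0.6, -4.6, 1.9]
opening: 0.2
grip_force: 2.6
```

>>> pendant(
  plan=[0, -2, 0, 0, 0, 0, 0, 0, -2, 0, 0, 0, 0, 0],
)

```text
time: 35.05
ee_pos: [563.3, 112.5, 121.8]
tcp_rot: [[0.999, 0.045, -0.0], [0.045, -0.999, -0.002], [-0.0, 0.002, -1.0]]
wrist_force: [-0.3, -5.3, 2.6]
opening: -0.0
grip_force: 2.7
```

>>> pendant(
  plan=[0, -2, 0, 0, 0, 0, 0],
)

```text
time: 35.15
ee_pos: [563.2, 114.6, 121.7]
tcp_rot: [[0.999, 0.045, -0.0], [0.045, -0.999, -0.002], [-0.0, 0.002, -1.0]]
wrist_force: [-2.2, -5.1, 1.9]
opening: 0.2
grip_force: 2.7
```

In contact at about 5 N. I'll push 44 mm, then measure.

>>> pendant(
  plan=[0, -4, 0, 0, 0, 0, 0, 0, -4, 0, 0, 0, 0, 0, 0, -4, 0, 0, 0, 0, 0, 0, -4, 0, 0, 0, 0, 0, 0, -4, 0, 0, 0, 0, 0, 0, -4, 0, 0, 0, 0, 0, 0, -4, 0, 0, 0, 0, 0, 0, -4, 0, 0, 0, 0, 0, 0, -4, 0, 0, 0, 0, 0, 0, -4, 0, 0, 0, 0, 0, 0, -4, 0, 0, 0, 0, 0, 0, 0, 0, 0, 0, 0, 0],
)

```text
time: 36.35
ee_pos: [561.0, 159.4, 121.7]
tcp_rot: [[0.999, 0.046, -0.0], [0.046, -0.999, -0.001], [-0.0, 0.001, -1.0]]
wrist_force: [-0.2, -3.5, 1.8]
opening: 0.3
grip_force: 1.6
```

```bash
cat > pm.py <<'E'
from h import *
c=cal('wrist');n=arm.grab_frame('wrist');s=arm.state();print(s['ee_pos'].round(1))
def ch(p):
    r,g,b=map(int,p)
    if b>r+18 and b>g+5:return 'B'
    if r>g+40 and r>b+40 and g<70:return 'R'
    m=(r+g+b)//3
    return '#' if m<45 else '+' if m<90 else '-' if m<140 else '.'
for y in range(140,216,4):print(y,''.join(ch(n[y,x]) for x in range(270,350)))
E
python3 pm.py
```

```text
[561.  159.5 121.7]
140 ................................................................................
144 ................................................................................
148 --------------------------------------------------------------------------------
152 --------------------------------------------------------------------------------
156 --------------------------------------------------------------------------------
160 --------------------------------------------------------------------------------
164 --------------------------------------------------------------------------------
168 --------------------------------------------------------------------------------
172 --------------------------------------------------------------------------------
176 ++++++++++++++++++++++++++++++++++++++++++++++++++++++++++++++++++++++++++++++++
180 +++++++RRRRRRRRRRRRR++++++++++++++++++++++++++++++++++++++++++++++++++++++++++++
184 +#####+######+##########+#########+#+##########++##+#+##+++##+#+######+##+#+##+#
188 +++RRRRRRRRRRRRRRR+++--...----+###++++++++++++++-..-++#+#++++++++++#++++++-..-++
192 +++RRRRRRRRRRRRRRR+#+-........-+###++#+++++#+#+-...-++####+++#+##++++#++++-..-++
196 ++RRRRRRRRRRRRRRRRR#++........-+######+###+#+#++-..-+##+#++++#++#+####++++...-++
200 ++RRRRRRRRRRRRRRRRR#++-.......-+#####++#++++##++-..-++###################+-.--+#
204 ++RRRRRRRRRRRRRRRRR###+-......-+######++###+#+++++++++####################+++###
208 ##+RRRRRRRRRRRRRRRR###++......-+################++####+#########################
212 ###+RRRRRRRRRRRRRR+####+-.....-+################################################
```

In the wrist map the clip is centred at column 280 (15 px wide, 8 mm) and the pointer at column 296. That leaves about 8.5 mm to go.

>>> pendant(
  plan=[0, -2, 0, 0, 0, 0, 0, 0, -2, 0, 0, 0, 0, 0, 0, -1.5, 0, 0, 0, 0, 0, 0, -1, 0, 0, 0, 0, 0, 0, 0, 0, 0, 0, 0, 0],
)

```text
time: 36.9
ee_pos: [560.7, 165.7, 121.7]
tcp_rot: [[0.999, 0.046, -0.0], [0.046, -0.999, -0.001], [-0.0, 0.001, -1.0]]
wrist_force: [-1.6, -4.8, 1.6]
opening: 0.4
grip_force: 2.2
```

```bash
python3 pm.py | sed -n '12,24p'
```

```text
180 ++++++++++++++++++RRRRRRRRRRRR++++++++++++++++++++++++++++++++++++++++++++++++++
184 ###########++########+###########+###+#+########################+#######+#+#####
188 #+++++-..-++++RRRRRRRRRR------++-..-++++++++++++++++++++++-..-++++++#+++++++#+++
192 ++++++-..-+++RRRRRRRRRR-......-+-..-++++++++++++#+#++###++-...-+++++++++#+#+++++
196 +#++++-..-+++RRRRRRRRR-.......-+-..-+++##++++####++#+#++++-...+++++++++++++++++#
200 ++#+++-...+++RRRRRRRRRR-......-+-..-++##++##+####+#####+++--.-++####+###########
204 +++#+++++++++RRRRRRRRRR.......-+++++##+##+##+#++####+#++###+++##################
208 ############+RRRRRRRRRR-......-+################################################
212 ##############+RRRRRRRRR-.....-+################################################
```

>>> pendant(
  plan=[0, -1.3, 0, 0, 0, 0, 0, 0, -1.2, 0, 0, 0, 0, 0, 0, 0, 0, 0, 0, 0, 0],
)

```text
time: 37.25
ee_pos: [560.6, 168.4, 121.6]
tcp_rot: [[0.999, 0.046, -0.0], [0.046, -0.999, -0.001], [-0.0, 0.001, -1.0]]
wrist_force: [-1.6, -4.5, 2.0]
opening: 0.2
grip_force: 2.2
```

```bash
python3 pm.py | sed -n '12,24p'
```

```text
180 +++++++++++++++++++++RRRRRRRRRRRRR++++++++++++++++++++++++++++++++++++++++++++++
184 ###########################+#+###+#+#+#++####++##############+#####+############
188 ++++++++++-..-++++RRRRRR------RRR#+++-.-++++++++#+++++++#+#+#+-...-+++++#+++++++
192 ++++#+++++-...-++RRRRRR-......-RR+#+-...-+++++#++++++###++++++-...-+++++++++++++
196 ++++++++++-...-++RRRRR-........-R+#+-...-+##+++#+++###+#++++++-...-++++++++#++++
200 ++++++++++-...-++RRRRRR-.......RRR#+-...-++++#+#++++#########++-.-+#######+#####
204 +++#+#+++++++++++RRRRRR-.......-RR##++++++++++++##+#+##########+++##############
208 #################+RRRRR-.......-RR####++###+####################################
212 ##################+RRRRR-.....-RR###############################################
```

>>> pendant(
  plan=[0, 8, 0, 0, 0, 0, 0, 0, 10, 0, 0, 0, 0, 0, 0, 0, -25, 0, 0, 0, 0, 0, 0, -40, 0, 0, 0, 0, 0, 0, -45, 0, 0, 0, 0, 0, 0, -45, 0, 0, 0, 0, 0, -25, -15, 0, 0, 0, 0, 0, -10, 0, 0, 0, 0, 0, 0, 0, 0, 0, 0, 0, 0, 0, 0, 0, 0, 0, 0, 0],
)

```text
time: 38.3
ee_pos: [559.5, 185.0, 290.1]
tcp_rot: [[0.999, 0.047, -0.002], [0.047, -0.999, -0.001], [-0.002, 0.001, -1.0]]
wrist_force: [-0.4, -1.0, -0.5]
opening: 0.6
grip_force: 0.0
```

```bash
python3 - <<'E'
from h import *
c=cal('wrist');n=arm.grab_frame('wrist');s=arm.state();print(s['ee_pos'].round(1))
from pm import ch
p=proj(c,[579,187,115]);print(p);x0=int(p[0])-30;y0=int(p[1])
for y in range(y0-22,y0+40,2):print(y,x0,''.join(ch(n[y,x]) for x in range(x0,x0+60)))
t=arm.grab_frame('top');hsv=cv2.cvtColor(t,cv2.COLOR_RGB2HSV)
for k,(x,y) in dict(green=(233,241),blue=(275,239),orange=(191,243)).items():print(k,hsv[y-5:y+4:2,x].tolist())
E
```

```text
[559.6 184.6 290.1]
[559.7 184.5 290.3]
140 --------------------------------------------------------------------------------
144 --------------------------------------------+++-+-+++++++----+--+-----+---+-----
148 -+++#+##+++#++---++##+#+#++++--++##+##++#+++--++RRR-...-++---++########++--+++##
152 --++###+###+++---+#+#######+----+##+##++#+++--++RR--...-++---++###+####++--+++##
156 --++########++---++##+####+++---+#+#++###+++++++RR--...-R+--+++########+++-++###
160 +#++###+###+####+###++####+###################++RR--...-+############+##++######
164 +###+#++#+#+#+++++++++++++++#++#++++#+++#++BBBBBBBBBB++BBBBBBBBBB++++++++++++++#
168 ------------------------------------------BBBBBBBBBBBBBBBBBBBBBBB+--------------
172 ..........................................BBBBBBBBBBBBBBBBBBBBBBB--.............
176 ..........................................BBBBBBBBBBBBBBBBBBBBBBB--.............
180 ......................
[... 2451 characters left out ...]
---BBBBBBBBBBBBBBBBBBBBBB+-----------+--
184 290 -----------------------BBBBBBBBBBBBBBBBBBBBBB+--------++++++
186 290 -----------------------BBBBBBBBBBBBBBBBBBBBB++-------+++++++
188 290 ----------------------------+BBBBBBBBBB++------------+++++++
190 290 ----------------------------+BBBBBBBBBB+---------------+++++
192 290 ----------------------------+BBBBBBBBBB+--------------++++++
194 290 ----------------------------+BBBBBBBBBB++-------------++++++
green [[18, 67, 106], [19, 63, 109], [18, 67, 110], [19, 67, 114], [18, 69, 114]]
blue [[12, 145, 74], [12, 107, 67], [101, 43, 47], [101, 93, 52], [103, 101, 48]]
orange [[19, 68, 113], [18, 65, 110], [19, 64, 107], [19, 62, 103], [19, 64, 99]]
```

The pointer (323.3) sits inside the clip (318–326). As a last check I'll measure the heights of the placed finials.

>>> pendant(
  plan=[-20, 0, -8, 0, 0, 0, 0, -30, 0, -8, 0, 0, 0, 0, -35, 0, -8, 0, 0, 0, 0, -35, 0, -8, 0, 0, 0, 0, -20, 0, -8, 0, 0, 0, 0, 0, 0, 0, 0, 0, 0, 0, 0, 0, 0, 0, 0, 0, 0],
)

```text
time: 39.15
ee_pos: [420.4, 178.6, 331.7]
tcp_rot: [[0.999, 0.045, 0.001], [0.045, -0.999, -0.001], [0.001, 0.001, -1.0]]
wrist_force: [0.3, -0.4, -0.0]
opening: 0.4
grip_force: 0.0
```

```bash
python3 - <<'E'
from h import *
c=cal('wrist');im=arm.grab_frame('wrist');hs=cv2.cvtColor(im,cv2.COLOR_RGB2HSV)
for k,p,lo,hi in(('green',(479.5,196.8),*COL['green']),('blue',(485.4,77),*COL['blue']),('orange',(473.6,316.7),(9,165,50),(18,255,255))):
    q=proj(c,[*p,157]);b=blob(im,lo,hi,q,18);
    print(k,'expect',q.round(1),b,'tri with axis',tri([ray(c,b[0]),(np.array([*p,0.]),np.array([0,0,1.]))]) if b else '')
E
```

```text
green expect [306.9 119.1] (array([306.63157895, 118.41729323]), np.int32(266)) tri with axis (array([479.6794525 , 197.04880694, 151.92116854]), np.float64(0.306770420273557))
blue expect [421.9 118.6] (array([424.77272727, 119.58181818]), np.int32(110)) tri with axis (array([485.19379458,  77.03159708, 167.56268953]), np.float64(0.20861220304780007))
orange expect [191.7 119.4] (array([198.92380952, 117.3047619 ]), np.int32(105)) tri with axis (array([474.08293287, 316.79488133, 134.86120337]), np.float64(0.4921652401695805))
```

```bash
python3 - <<'E'
from h import *
c=cal('wrist');im=arm.grab_frame('wrist');hs=cv2.cvtColor(im,cv2.COLOR_RGB2HSV).astype(int)
for p in((473.6,316.7),(485.4,77)):
    for z in(137,157,177):print(z,proj(c,[*p,z]).round(0),end=' ')
    q=proj(c,[*p,157]).astype(int);print()
    for y in range(q[1]-22,q[1]+23,3):print(y,q[0]-24,' '.join('%3d'%v for v in hs[y,q[0]-24:q[0]+25:3,2]),'| S',' '.join('%3d'%v for v in hs[y,q[0]-24:q[0]+25:3,1]))
E
```

```text
137 [198. 118.] 157 [192. 119.] 177 [184. 121.] 
97 167 185 182 184 181 185 182 185 184 182 151 140 145 142 142 141 143 135 | S  43  48  46  41  40  41  41  43  43  83 162 157 158 162 159 153 164
100 167 180 182 182 182 180 183 185 183 182 156 133 135 129 130 129 133 132 | S  43  42  43  45  43  43  40  43  43  65 155 153 156 155 164 155 155
103 167 179 182 181 186 181 181 184 184 183 163 137 139 141 148 150 141 138 | S  43  45  44  42  42  44  42  42  42  59 158 154 150 124 102 132 157
106 167 186 184 184 185 183 186 188 182 181 166 151 153 166 148 132 151 160 | S  42  42  40  43  42  41  35  41  44  58 157 130  58  43  44  44  62
109 167 181 180 181 182 180 157 139 127 116 110  92 129 106  83  85  83 107 | S  44  44  42  42  44  55  59  74  79  88 166  73  46  37  39  43  41
112 167 183 182 184 182 133 112 109 103  94  80  76  65  67  81  77  79  79 | S  45  46  43  42  77 150 161 156 141 147 158 173 133 116 142 145 123
115 167 183 182 183 170 125 155 151 121 103  81  69  69  63  68  73  74  72 | S  43  45  45  45 147 158 160 162 149 170 185 174 190 139 157 155 156
118 167 181 182 
[... 2734 characters left out ...]
  73  86  87  73 171 180 181 184 182 | S 139  56  42  39  39  11  82  92  80  83  85  24  45  47  45  42  41
129 398 146 147 137 145 132 108  95  75  61  55 105 136 173 181 182 182 181 | S 161 146  97  65  75 118 126  92  25   0  44  54  47  45  45  43  42
132 398 149 149 146 123 117 117 113 109 108 109 145 150 179 183 188 185 180 | S 161 161 164 160 159 157 158 159 161 108  62  58  48  40  41  41  40
135 398 142 145 146 150 149 147 144 140 113 114 147 160 181 188 188 185 181 | S 151 158 159 160 156 161 156 155 149  98  57  51  42  41  39  43  44
138 398 142 138 139 140 143 150 153 155 153 158 176 183 185 183 181 183 184 | S 154 161 160 157 159 155 158 158 157  82  42  45  43  45  42  40  42
```

Both lit finial tops sit where a height of 177 mm projects, orange at column 184.5 and blue at 428. Green's finial centroid matches its tube axis. All three stems are fully home.

```bash
python3 -c "
from station import arm
print(arm.job_done())"
```

```text
the job is handed in; nothing more can be done
None
```

The job is handed in: all three stems (green, blue, orange) are fully home in tubes 2, 0 and 4, the lock pointer stands within the red clip about 1.5 mm short of its middle, and the robot is clear of everything (I did not re-check the tape, glue bottle or shade afterwards).

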